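Put the loan kit away and restack the trays

TASK

Put every computer mouse and every laptop charger away on the two-step shelf: the mice in one row on the front (lower) step and the chargers in one row on the back (upper) step, side by side and square to the shelf with their long sides running front to back, flat between the lips, and no gap in a row wider than the item itself. Some mice are in the upper tray and one may be on the desk; the chargers are in the lower tray, so lift the upper tray off by its handle and stand it on the desk meanwhile, and when all is unloaded stack it back on the lower tray, fully seated. Leave the stapler where it lies.

Things in the scene. Friction and masses are not known exactly. Their poses are not given: they have to be found in the camera images.
- step_shelf: a fixed two-step shelf of light wood standing on the desk, 260x260 mm on plan; origin at the centre of its foot, x from its front towards its back, y to its left, z up. The front (lower) board is 35 mm above the desk, the back (upper) board 85 mm. A lip 5 mm high and 5 mm thick runs along the front of each board, and a backstop 15 mm high along the back of the upper one; the ends are open
- front_row (a point): the centre of the front board's clear top face: 120 mm deep (x, from its lip to the riser) and 260 mm wide (y); axes as the shelf's
- back_row (a point): the centre of the back board's clear top face: 125 mm deep (x, from its lip to the backstop) and 260 mm wide (y); axes as the shelf's
- lower_tray: the lower of two stacking grey trays, 270x130x44 mm, open on top, walls 5 mm (260x120 mm inside), floor 4 mm thick, fixed to the desk; origin at the centre of its underside, x along its 270 mm length, z up. It holds chargers side by side, each lying across the tray, their tops under the upper tray
- upper_tray: the upper grey tray, 270x130 mm, loose, 0.32 kg; axes and origin as the lower's. It stands on a foot 254x114x6 mm that drops inside the lower tray's walls: seated, its origin is 38 mm above the lower's. Walls up to 36 mm, floor at 9 mm; a middle divider under the handle parts it into a front and a back compartment (centres at x -66 and +66 mm), one mouse each at most
- tray_handle (a point): centre of the upper tray's handle, a black flat-sided bar across its middle, 80 mm above its underside: 12 mm thick (along the tray's x), 74 mm long (y), 16 mm tall (top at 88 mm), on two posts 64 mm apart; axes as the tray's
- mouse_1: a black cordless computer mouse, 100x58x34 mm (x, y, z), 85 g, rounded; origin at the centre of its underside, x along its length, z up. It starts in the upper tray's front compartment, lengthwise with the tray; it may be absent
- mouse_2: a black cordless computer mouse, 100x58x34 mm (x, y, z), 85 g, rounded; origin at the centre of its underside, x along its length, z up. It starts in the upper tray's back compartment, lengthwise with the tray; it may be absent
- mouse_3: a black cordless computer mouse, 100x58x34 mm (x, y, z), 85 g, rounded; origin at the centre of its underside, x along its length, z up. It starts on the open desk between the trays and the shelf; it may be absent
- charger_1: a black laptop charger (power brick), a plain block 45x105x26 mm (x, y, z), 0.24 kg; origin at the centre of its underside, y along its length, z up. It starts in the lower tray, under the upper one; it may be absent
- charger_2: a black laptop charger (power brick), a plain block 45x105x26 mm (x, y, z), 0.24 kg; origin at the centre of its underside, y along its length, z up. It starts in the lower tray, under the upper one; it may be absent
- charger_3: a black laptop charger (power brick), a plain block 45x105x26 mm (x, y, z), 0.24 kg; origin at the centre of its underside, y along its length, z up. It starts in the lower tray, under the upper one; it may be absent
- laptop: an open laptop at the back of the desk, fixed, 208x306 mm on plan, screen standing up at its back edge; origin at the centre of its underside, x towards its back. Not part of the job. (The desk top is bow-fronted: its front edge runs from x = 0.30 m at y = 0 to x = 0.34 at y = 0.35 and x = 0.44 at y = 0.5.)
- stapler: a red and black desk stapler, 34x136x50 mm (y along its length), lying to the left of the trays; origin at the centre of its underside. Not part of the job
Mind the look-alikes: they are no part of the job. What is shaped like the mouse_1 but purple is not meant.

How it is judged:
By the outcome, as a careful person would: the job done as asked, in the order asked, and still so for the second after the job is handed in, with the robot touching nothing.
Of mouse_1, mouse_2, mouse_3 only 2 to 3 are there at a start; the rules pass over those that are not, and their reading is None.
Of charger_1, charger_2, charger_3 only 2 to 3 are there at a start; the rules pass over those that are not, and their reading is None.
At some moment in a run one of upper_tray, mouse_1, mouse_2, mouse_3 may be knocked a few centimetres aside while the robot is not near it.
Once in a run the grip may slacken for a moment while it holds something.
It also fails if it takes over 210 s, if anything falls off the work surface, if the arm or the gripper's body presses on something with over 40 N, if the wrist force passes 120 N, or if a joint passes its speed limit or range.

ROBOT

A 6-joint arm with a two-finger parallel gripper is mounted at the origin on a cart in front of the work surface, level with it; the furniture and walls round the work are solid. World frame = base frame: x ahead of the robot, y to its left, z up, the work surface at z = 0. Lengths are in mm, angles in rad, forces in N, time in s.
With the tool pointing down it reaches from about 350 to 975 mm from the base axis. Payload 7.1 kg.
Tool frame: the origin (TCP) lies at the very end of the fingers, on their centre line; the grasp point (between the pads) lies 19 mm behind it (ctrl.pinch_z is the z of the grasp point in the tool frame, in mm); z points along the fingers, y is the direction in which the jaws open and shut (so a half turn about z gives the same grasp; the last joint's range is limited). The gripper opens to 88 mm and grips with 3 to 60 N. Pads are 20 mm wide; open, the fingers measure 115 mm over their backs; the gripper's body (75 mm by 178 mm) begins 61 mm behind the grasp point.
Start: joints at [-1.192, 0.423, 1.63, -0, 1.089, -0.019], TCP at [242.135, -576.173, 222.675] pointing down, gripper open.
Joint ranges: [-3, 3], [-0.9, 2.11], [0.09, 2.58], [-1.31, 4.45], [0.11, 2.69], [-2.54, 2.54]. Speed limits (rad/s): [2.39, 2.39, 3.01, 3.14, 3.14, 3.14].

INTERFACE

Orientations are given as a rotation vector (axis times angle).
In Python, from workcell import get_obs, optics, ctrl gives the robot as it stands.
- The arm moves only by the shell command python3 -m jog 'ROWS'. ROWS is a JSON object of lists of equal length, an entry for each row: "delta_rot": the turn, a rotation vector about the tool's x, y, z in rad, a list of three; "translation": the shift along the tool's x, y, z in mm, a list of three; "hand": the opening, from -1 (shut) to 1 (fully open). In form: {"delta_rot": [[rx, ry, rz], ...], "translation": [[x, y, z], ...], "hand": [hand, ...]}. A call has 1 to 5 rows; each row is the pose to reach, as a shift and turn from the pose commanded when the call began, along the tool's axes at that moment; what a row does not reach only later rows make up. A row lasts 1/10 s, in which the tool goes at most 50 mm and 8.59 degrees, less where a joint would pass 70% of its speed; a pose out of reach is approached as far as the arm can. A call with a gripper value outside its range is refused whole. The fingers move at their own pace and stop on an object; the grip force is fixed at half the most. Time passes only in rows, so rows that repeat a pose let the fingers close. It gives the time, the measured TCP pose, the force and the opening at its end, in the units of the state.
- get_obs(): the state, without advancing time (a new reading comes with each control period).
- optics.get_image(name): name is "scene" or "top" or "wrist"; returns the picture (384x512x3 uint8, red, green, blue); there is no depth.
- optics.calibration(name): a dict with "intrinsics" (3x3 intrinsics, pixels), "k1" (the pictures are not rectified: a ray, as slopes to the right and down, at radius r is drawn at 1 + k1 r^2 times it, then the intrinsics apply), "cam_to_world" (4x4, takes a point from camera to world coordinates). Camera axes: x right, y up, looking along -z (the intrinsics and any distortion apply to the point x, -y, -z); pixel columns grow to the right and rows downward; lengths in mm; the calibration is good to about 2 mm. A picture is of the moment at which its call begins: read the wrist's pose just before it. calibration takes no time and is no camera call; for the wrist camera it gives the pose at the moment of the call.
- ctrl.close_job(): hands the job in, once; it reports no verdict.
The state is a dict: "t": time; "qpos": joint angles; "qvel": joint speeds; "joint_torque": joint torques, N m; "ee_pos": TCP position; "orientation": TCP orientation; "ft_force": force on the tool from outside, world axes, zero at the start; "moment": the same for the moment, N m; "width": finger opening in mm.
Only numpy, scipy, OpenCV 4.12 (cv2) and the standard library are available. Lean on these libraries where they do the work, as an engineer would, in place of code of your own. Each camera call takes 0.05 s, during which the arm holds its last target. There are 200 camera calls.

## Working session

There is one attempt and no reset: what is moved stays moved. The work goes in short steps, Python scripts to look and compute and a shell command to move; the robot and the scene stay as the last step left them, time stands still between calls to the robot, and variables do not carry over. Pictures are saved under pics/ and viewed, about 12 in all and at most 16, crops included, and the job is handed in when it is done.

```bash
ls; mkdir -p pics
python3 - <<'E'
from workcell import get_obs, optics, ctrl
import cv2, numpy as np
o=get_obs(); print({k:np.round(v,3).tolist() for k,v in o.items()})
print(ctrl.pinch_z)
a=optics.get_image("scene"); b=optics.get_image("top")
cv2.imwrite("pics/s0.png",a[:,:,::-1]); cv2.imwrite("pics/t0.png",cv2.resize(b[:,:,::-1],(800,600)))
for n in("scene","top","wrist"):
    c=optics.calibration(n); print(n,np.round(c["intrinsics"],1).tolist(),c["k1"],np.round(c["cam_to_world"],3).tolist())
E
```

```text
pics
{'t': 0.0, 'qpos': [-1.192, 0.424, 1.631, -0.0, 1.089, -0.019], 'qvel': [-0.001, 0.0, -0.0, 0.0, -0.001, 0.0], 'joint_torque': [-0.0, -54.463, -27.367, 0.064, 0.023, -0.0], 'ee_pos': [241.929, -575.676, 221.899], 'orientation': [-3.078, -0.621, 0.0], 'ft_force': [0.46, 0.216, 0.206], 'moment': [-0.056, 0.005, 0.027], 'width': 87.971}
-18.700000000000003
scene [[490.0, 0.0, 254.3], [0.0, 490.0, 185.4], [0.0, 0.0, 1.0]] -0.011334553573031463 [[-0.688, 0.445, -0.573, -369.354], [-0.726, -0.433, 0.534, 1059.024], [-0.01, 0.783, 0.621, 1169.717], [0.0, 0.0, 0.0, 1.0]]
top [[353.3, 0.0, 259.7], [0.0, 353.3, 190.8], [0.0, 0.0, 1.0]] -0.03314373514676354 [[-0.007, 0.998, -0.069, 532.455], [-1.0, -0.006, 0.015, 152.753], [0.014, 0.069, 0.998, 1304.366], [0.0, 0.0, 0.0, 1.0]]
wrist [[343.3, 0.0, 255.3], [0.0, 343.3, 196.5], [0.0, 0.0, 1.0]] -0.09826758827003305 [[0.387, 0.886, 0.256, 311.678], [-0.922, 0.372, 0.106, -546.024], [-0.001, -0.277, 0.961, 385.153], [0.0, 0.0, 0.0, 1.0]]
```

View pics/t0.png

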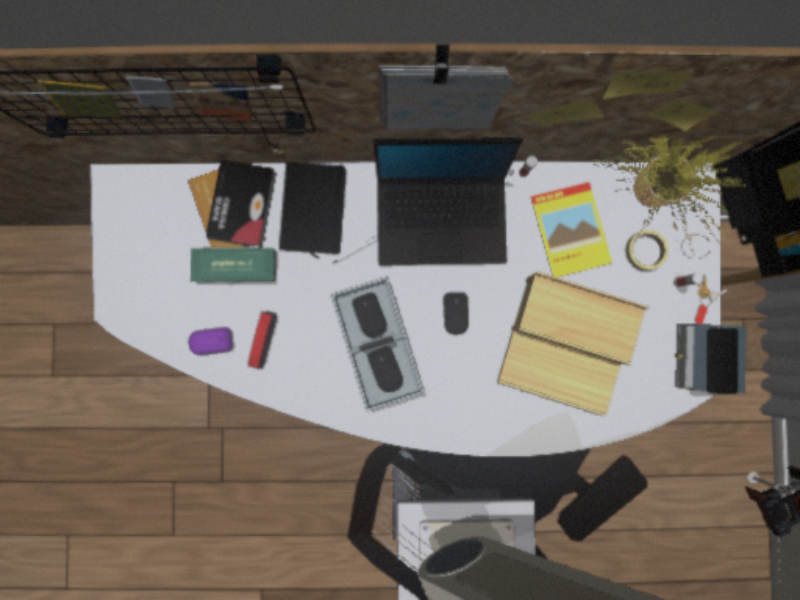

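View pics/s0.png

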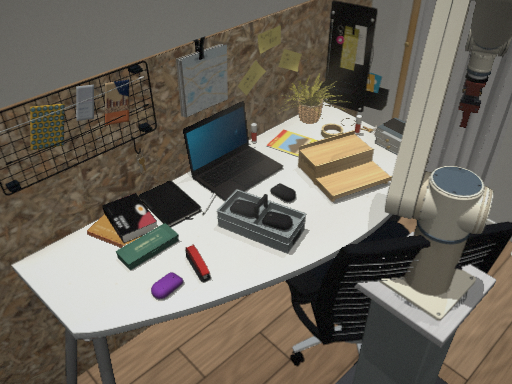

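The top view (800x600) shows three black mice: two in the tray near (369,315) and (385,370), and one on the desk at (456,313). The shelf is centred near (572,345), the stapler is at (262,340) and the purple decoy at (210,341). The scene view agrees.

```bash
cat > h.py <<'E'
from workcell import get_obs, optics, ctrl
import cv2, numpy as np
from scipy.spatial.transform import Rotation as R
def ray(name,pts,z,c=None):
    c=c or optics.calibration(name); p=np.array(pts,float).reshape(-1,1,2)
    u=cv2.undistortPoints(p,np.array(c["intrinsics"]),np.array([c["k1"],0,0,0.])).reshape(-1,2)
    M=np.array(c["cam_to_world"]); d=np.c_[u[:,0],-u[:,1],-np.ones(len(u))]@M[:3,:3].T
    o=M[:3,3]; return o[:2]+d[:,:2]*((z-o[2])/d[:,2])[:,None]
def proj(P,c):
    M=np.linalg.inv(np.array(c["cam_to_world"])); q=np.c_[np.atleast_2d(P),np.ones(len(np.atleast_2d(P)))]@M.T
    s=np.c_[q[:,0],-q[:,1]]/-q[:,2:3]; r=(s**2).sum(1,keepdims=True); s=s*(1+c["k1"]*r)
    K=np.array(c["intrinsics"]); return s*[K[0,0],K[1,1]]+K[:2,2]
def dn(yaw): # tool down, tool x at yaw (deg)
    y=np.radians(yaw); x=np.array([np.cos(y),np.sin(y),0]); z=np.array([0,0,-1.]); return R.from_matrix(np.c_[x,np.cross(z,x),z])
def pose():
    o=get_obs(); r=R.from_rotvec(o["orientation"]); m=r.as_matrix()
    return np.array(o["ee_pos"]),r,np.degrees(np.arctan2(m[1,0],m[0,0]))
def go(x,y,z,yaw,frm=None):
    "print tool-frame move from the present pose (or frm=(x,y,z,yaw)) to a pose; returns the target for chaining"
    if frm is None: p,r,_=pose()
    else: p,r=np.array(frm[:3],float),dn(frm[3])
    t=r.inv().apply(np.array([x,y,z])-p); w=(r.inv()*dn(yaw)).as_rotvec()
    print("move",np.round(t,1).tolist(),"rot",np.round(w,4).tolist(),"steps>=",int(np.ceil(max(np.linalg.norm(t)/50,np.degrees(np.linalg.norm(w))/8.59)))); return (x,y,z,yaw)
def st():
    o=get_obs(); p,r,yw=pose(); print("t",round(o["t"],2),"p",p.round(1).tolist(),"yaw",round(yw,2),"w",round(float(o["width"]),1),"F",np.round(o["ft_force"],1).tolist(),"q6",round(o["qpos"][5],2))
def snap(name,fn,big=1):
    c=optics.calibration(name); a=optics.get_image(name)
    cv2.imwrite("pics/"+fn,cv2.resize(a,None,fx=big,fy=big)[:,:,::-1]); return a,c
def dark(a,lo,roi=None,thr=60):
    m=(a.max(2)<thr).astype(np.uint8)
    if roi: k=np.zeros_like(m); x0,y0,x1,y1=roi; k[y0:y1,x0:x1]=1; m*=k
    m=cv2.morphologyEx(m,cv2.MORPH_OPEN,np.ones((3,3)))
    cs,_=cv2.findContours(m,cv2.RETR_EXTERNAL,cv2.CHAIN_APPROX_NONE); return [k for k in cs if cv2.contourArea(k)>lo]
def rect(name,k,z,c=None):
    "min-area rect on plane z: centre, long, short, long-axis yaw"
    P=ray(name,k.reshape(-1,2),z,c).astype(np.float32); (cx,cy),(w,h),_=q=cv2.minAreaRect(P); b=cv2.boxPoints(q)
    e=[b[1]-b[0],b[2]-b[1]]; e=e[int(np.linalg.norm(e[1])>np.linalg.norm(e[0]))]
    return np.round([cx,cy,max(w,h),min(w,h),np.degrees(np.arctan2(e[1],e[0]))%180],1)
E
python3 - <<'E'
from h import *
a=cv2.imread("pics/t0.png")
a,c=snap("top","t1.png")
for k in dark(a,60,(205,170,310,270)): print(cv2.boundingRect(k),cv2.contourArea(k),rect("top",k,17,c),rect("top",k,60,c))
hsv=cv2.cvtColor(a,cv2.COLOR_RGB2HSV)
m=((hsv[...,1]>70)&(hsv[...,0]<30)&(hsv[...,2]>90)).astype(np.uint8); m[:170]=0;m[270:]=0;m[:,:300]=0;m[:,420:]=0
cs,_=cv2.findContours(m,cv2.RETR_EXTERNAL,cv2.CHAIN_APPROX_NONE); k=max(cs,key=cv2.contourArea)
print("shelf area",cv2.contourArea(k)); ap=cv2.approxPolyDP(k,4,True).reshape(-1,2); print(ap.tolist())
for z in(40,87,100): print(z,ray("top",ap,z,c).round().tolist())
g=((abs(hsv[...,2].astype(int)-130)<60)&(hsv[...,1]>15)).astype(np.uint8);
print(a[215,235:275:3].tolist(), hsv[200,[215,225,262]].tolist())
E
```

```text
shelf area 5206.5
[[344, 175], [319, 243], [386, 264], [412, 196]]
40 [[675.0, -171.0], [432.0, -76.0], [355.0, -315.0], [598.0, -418.0]]
87 [[670.0, -159.0], [436.0, -67.0], [362.0, -298.0], [595.0, -397.0]]
100 [[669.0, -156.0], [437.0, -65.0], [363.0, -293.0], [595.0, -391.0]]
[[94, 98, 99], [58, 63, 64], [75, 79, 80], [105, 110, 113], [111, 116, 118], [96, 100, 102], [139, 146, 151], [135, 142, 146], [138, 145, 149], [191, 195, 201], [192, 193, 202], [194, 195, 201], [195, 197, 203], [193, 197, 202]] [[109, 16, 172], [98, 18, 160], [113, 11, 203]]
```

```bash
python3 - <<'E'
from h import *
a=cv2.imread("pics/t1.png")[:,:,::-1]
for k in dark(a,60,(205,170,310,270),85): print(cv2.boundingRect(k),cv2.contourArea(k),"z17",rect("top",k,17),"z60",rect("top",k,62))
# tray: grey between 100..175 
m=((a.max(2)<178)).astype(np.uint8); m[:175]=0;m[268:]=0;m[:,:205]=0;m[:,276:]=0
m=cv2.morphologyEx(m,cv2.MORPH_OPEN,np.ones((5,5)))
cs,_=cv2.findContours(m,cv2.RETR_EXTERNAL,cv2.CHAIN_APPROX_NONE); k=max(cs,key=cv2.contourArea)
print("tray",rect("top",k,74),rect("top",k,44))
E
cat > /tmp/n; python3 -c "
from h import *
st(); t=go(500,100,330,0)"
```

```text
(236, 222, 22, 29) 392.5 z17 [457.6 182.4 103.1  57.5  20.4] z60 [460.2 181.4  99.5  55.5  20.4]
(284, 188, 15, 26) 312.0 z17 [585.6  19.9  91.5  51.3 179.3] z60 [583.8  24.5  88.3  49.5 179.3]
(226, 188, 21, 28) 373.0 z17 [581.8 218.5 100.7  57.   20.3] z60 [580.1 216.2  97.2  55.   20.3]
tray [516.2 198.7 278.9 139.   17.1] [515.8 199.8 285.7 142.3  17.1]
t 0.15 p [242.0, -575.8, 222.1] yaw 22.79 w 88.0 F [-0.0, 0.4, -0.2] q6 -0.02
move [499.7, -523.2, -107.3] rot [-0.0011, 0.0002, 0.3978] steps>= 15
```

```bash
python3 -c "
from h import *
go(356,-380,250,0)"
```

```text
move [181.0, -136.4, -27.8] rot [-0.0011, 0.0002, 0.3978] steps>= 5
```

```bash
python3 -m jog '{"delta_rot":[[0,0,0.398],[0,0,0.398],[0,0,0.398],[0,0,0.398],[0,0,0.398]],"translation":[[181,-136,-28],[181,-136,-28],[181,-136,-28],[181,-136,-28],[181,-136,-28]],"hand":[1,1,1,1,1]}'
python3 -m jog '{"delta_rot":[[0,0,0],[0,0,0],[0,0,0],[0,0,0],[0,0,0]],"translation":[[115,-200,0],[115,-200,0],[115,-200,0],[115,-200,0],[115,-200,0]],"hand":[1,1,1,1,1]}'
python3 -m jog '{"delta_rot":[[0,0,0],[0,0,0],[0,0,0],[0,0,0],[0,0,0]],"translation":[[115,-200,0],[115,-200,0],[115,-200,0],[115,-200,0],[115,-200,0]],"hand":[1,1,1,1,1]}'
python3 - <<'E'
from h import *
st(); p=pose()
a,c=snap("wrist","w1.png"); st()
E
```

```text
t: 0.65
ee_pos: [357.3, -377.8, 250.9]
orientation: [-3.141, -0.002, -0.0]
ft_force: [0.5, 0.0, 0.2]
width: 87.9
t: 1.15
ee_pos: [472.3, -177.9, 250.7]
orientation: [-3.141, -0.002, -0.0]
ft_force: [0.1, -0.5, 0.2]
width: 87.8
t: 1.65
ee_pos: [587.5, 22.4, 250.5]
orientation: [-3.141, -0.003, -0.0]
ft_force: [-0.6, -0.5, -0.8]
width: 88.1
t 1.65 p [587.5, 22.4, 250.5] yaw 0.1 w 88.1 F [-0.6, -0.5, -0.8] q6 1.59
t 1.7 p [589.3, 24.9, 250.6] yaw 0.17 w 87.7 F [2.4, 2.3, 0.5] q6 1.59
```

View pics/w1.png

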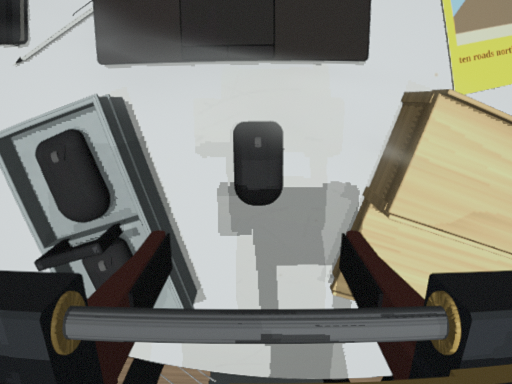

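The wrist view shows mouse_3 at about (258,163), the tray on the left and the shelf's left side on the right.

Run:
```python
from h import *
st(); a,c=snap("wrist","w2.png")
for k in dark(a,800,(200,90,320,225),75): print(cv2.boundingRect(k),rect("wrist",k,12,c))
st()
```

```text
t 1.7 p [589.3, 24.9, 250.6] yaw 0.17 w 87.7 F [2.4, 2.3, 0.5] q6 1.59
(236, 130, 49, 77) [583.4  19.8  92.1  58.2 179.3]
t 1.75 p [587.9, 22.6, 250.3] yaw 0.22 w 87.5 F [1.2, 0.3, -0.7] q6 1.58
```

```bash
python3 -m jog '{"delta_rot":[[0,0,0.014],[0,0,0.014],[0,0,0.014],[0,0,0.014],[0,0,0.014]],"translation":[[-2,2.5,50],[-2,2.5,100],[-2,2.5,150],[-2,2.5,200],[-2,2.5,230]],"hand":[1,1,1,1,1]}'
python3 -m jog '{"delta_rot":[[0,0,0],[0,0,0]],"translation":[[0,0,16],[0,0,16]],"hand":[1,1]}'
python3 -m jog '{"delta_rot":[[0,0,0],[0,0,0],[0,0,0],[0,0,0],[0,0,0]],"translation":[[0,0,0],[0,0,0],[0,0,0],[0,0,0],[0,0,0]],"hand":[-1,-1,-1,-1,-1]}'
python3 -m jog '{"delta_rot":[[0,0,0],[0,0,0],[0,0,0],[0,0,0],[0,0,0]],"translation":[[0,0,0],[0,0,0],[0,0,-40],[0,0,-90],[0,0,-140]],"hand":[-1,-1,-1,-1,-1]}'
python3 -c "
from h import *
st()"
```

```text
t: 2.25
ee_pos: [581.6, 15.8, 17.1]
orientation: [3.141, -0.023, -0.008]
ft_force: [0.3, 0.9, 0.0]
width: 87.7
t: 2.45
ee_pos: [583.2, 16.1, 3.1]
orientation: [3.141, -0.023, -0.005]
ft_force: [0.4, 0.4, 0.4]
width: 87.9
t: 2.95
ee_pos: [585.1, 16.9, 5.8]
orientation: [-3.141, 0.022, -0.003]
ft_force: [-1.6, -0.1, 6.8]
width: 56.8
t: 3.45
ee_pos: [583.6, 16.8, 145.8]
orientation: [3.141, -0.022, -0.003]
ft_force: [0.9, -0.4, -0.7]
width: 56.7
t 3.45 p [583.6, 16.8, 145.8] yaw -0.81 w 56.7 F [0.9, -0.4, -0.7] q6 1.59
```

```bash
python3 -c "
from h import *
t=go(490,-90,220,-17.7); go(399,-198,260,-17.7,t)"
```

```text
move [-92.2, 108.1, -74.0] rot [0.0003, 0.0017, 0.2948] steps>= 4
move [-53.9, 130.6, -40.0] rot [0.0, 0.0, 0.0] steps>= 3
```

```bash
python3 -m jog '{"delta_rot":[[0,0,0.295],[0,0,0.295],[0,0,0.295],[0,0,0.295],[0,0,0.295]],"translation":[[-92,108,-74],[-92,108,-74],[-92,108,-74],[-92,108,-74],[-92,108,-74]],"hand":[-1,-1,-1,-1,-1]}'
python3 -m jog '{"delta_rot":[[0,0,0],[0,0,0],[0,0,0],[0,0,0],[0,0,0]],"translation":[[-54,131,-40],[-54,131,-40],[-54,131,-40],[-54,131,-40],[-54,131,-40]],"hand":[-1,-1,-1,-1,-1]}'
python3 - <<'E'
from h import *
a,c=snap("wrist","x.png")
st(); a,c=snap("wrist","w3.png"); st(); import pickle; pickle.dump(c,open("w3.pkl","wb"))
E
```

```text
t: 3.95
ee_pos: [490.7, -90.9, 219.9]
orientation: [3.104, -0.487, 0.004]
ft_force: [0.1, -0.2, -0.7]
width: 57.0
t: 4.45
ee_pos: [400.1, -198.3, 258.3]
orientation: [-3.103, 0.486, -0.0]
ft_force: [1.1, 0.6, -1.2]
width: 57.0
t 4.5 p [400.3, -197.6, 258.0] yaw -17.72 w 56.6 F [0.6, 0.1, -0.1] q6 1.39
t 4.55 p [400.4, -197.3, 257.9] yaw -17.65 w 56.9 F [-1.0, -0.5, -0.3] q6 1.39
```

View pics/w3.png

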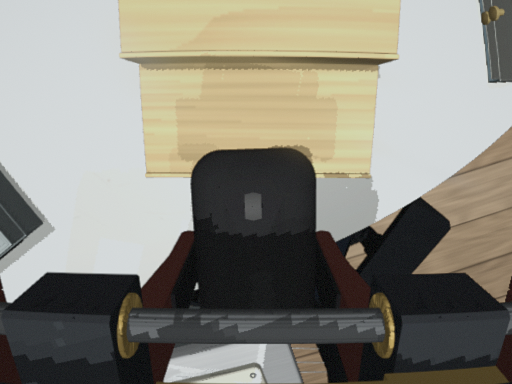

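The wrist view shows the shelf square to the image. The front lip's top edge runs from (147,177) to (371,178) and the upper lip's edge from (121,57) to (398,60). The held mouse is in the jaws.

Run:
```python
from h import *
import pickle; c=pickle.load(open("w3.pkl","rb")); a=cv2.imread("pics/w3.png")[:,:,::-1]
hsv=cv2.cvtColor(a,cv2.COLOR_RGB2HSV)
m=((hsv[...,1]>60)&(hsv[...,0]>8)&(hsv[...,0]<32)&(hsv[...,2]>70)); m[200:]=0; m[:,430:]=0
cs,_=cv2.findContours(m.astype(np.uint8),cv2.RETR_EXTERNAL,cv2.CHAIN_APPROX_NONE); k=max(cs,key=cv2.contourArea)
ap=cv2.approxPolyDP(k,3,True).reshape(-1,2); print(ap.tolist())
def edge(cols,f): return np.array([[x,f(np.where(m[:,x])[0])] for x in cols])
fr=edge(list(range(152,188,3))+list(range(320,366,3)),lambda r:r.max()+.5)
L=ray("wrist",fr,40,c); v=np.polyfit(L[:,1],L[:,0],1); print("front edge dx/dy",v[0],"yaw of y-axis",np.degrees(np.arctan2(1,v[0])))
for z,rows in((35,range(80,165,5)),(90,range(5,50,5))):
    w=[[np.where(m[r])[0].min()-.5,r] for r in rows]; e=[[np.where(m[r])[0].max()+.5,r] for r in rows]
    for nm,q in(("left",w),("right",e)):
        P=ray("wrist",q,z,c); s=np.polyfit(P[:,0],P[:,1],1); print(z,nm,"yaw",np.degrees(np.arctan(s[0])),P[0].round(1),P[-1].round(1))
print("front ends",L[0],L[-1])
```

```text
[[119, 0], [120, 27], [139, 27], [132, 35], [150, 37], [141, 43], [167, 48], [132, 51], [206, 52], [142, 56], [160, 59], [155, 64], [140, 64], [140, 70], [202, 79], [181, 83], [156, 81], [163, 84], [156, 88], [177, 92], [142, 94], [142, 102], [169, 104], [142, 105], [143, 111], [173, 111], [173, 115], [168, 115], [176, 117], [144, 115], [144, 126], [177, 128], [175, 133], [144, 131], [146, 176], [191, 176], [196, 163], [211, 151], [271, 147], [301, 152], [311, 162], [315, 177], [370, 176], [370, 156], [333, 155], [336, 148], [353, 148], [352, 143], [361, 141], [336, 140], [334, 133], [339, 126], [355, 124], [337, 123], [338, 117], [369, 113], [373, 118], [375, 91], [327, 94], [317, 90], [327, 86], [376, 88], [375, 81], [324, 81], [317, 75], [376, 72], [378, 63], [397, 58], [384, 55], [396, 54], [399, 0]]
front edge dx/dy 0.3255257931469902 yaw of y-axis 71.96859491595616
35 left yaw -26.106427270190707 [ 521.6 -132.4] [446.2 -79.3]
35 right yaw -33.118719439708066 [ 452.6 -350.2] [ 367.9 -324.5]
90 left yaw 25.53594685208124 [ 590.8 -128. ] [ 547.4 -145.4]
90 right yaw -18.23637749416855 [ 513.6 -370.5] [ 480.2 -359.3]
front ends [426.46200034 -80.98699067] [ 350.87093791 -313.60238836]
```

Run:
```python
from h import *
import pickle; c=pickle.load(open("w3.pkl","rb"))
for z,q in((40,[(146,177),(371,177.5)]),(85,[(119,0),(400,0)]),(90,[(121,56),(398,58)])):
    P=ray("wrist",q,z,c); d=P[0]-P[1]; print(z,P.round(1).tolist(),"len",np.linalg.norm(d).round(1),"y-axis yaw",np.degrees(np.arctan2(d[1],d[0])).round(2),"mid",P.mean(0).round(1))
```

```text
40 [[428.1, -74.1], [348.7, -320.3]] len 258.7 y-axis yaw 72.14 mid [ 388.4 -197.2]
85 [[596.6, -128.7], [518.4, -374.4]] len 257.8 y-axis yaw 72.35 mid [ 557.5 -251.5]
90 [[548.2, -113.8], [468.5, -358.0]] len 256.9 y-axis yaw 71.92 mid [ 508.4 -235.9]
```

```bash
cat >> h.py <<'E'
S=np.array([512.5,-237.]); SY=-17.9
def sh(x,y): t=np.radians(SY); return S+np.array([x*np.cos(t)-y*np.sin(t),x*np.sin(t)+y*np.cos(t)])
E
python3 -c "
from h import *
t=go(*sh(-65,-85),130,SY); go(*sh(-65,-85),41,SY,t)"
```

```text
move [53.7, 88.7, 127.8] rot [-0.0006, 0.0011, 0.0044] steps>= 4
move [0.0, 0.0, 89.0] rot [0.0, 0.0, 0.0] steps>= 2
```

```bash
python3 -m jog '{"delta_rot":[[0,0,0.004],[0,0,0.004],[0,0,0.004],[0,0,0.004],[0,0,0.004]],"translation":[[20,35,30],[40,70,75],[54,89,110],[54,89,128],[54,89,128]],"hand":[-1,-1,-1,-1,-1]}'
python3 -m jog '{"delta_rot":[[0,0,0],[0,0,0],[0,0,0],[0,0,0],[0,0,0]],"translation":[[0,0,40],[0,0,70],[0,0,82],[0,0,88],[0,0,88]],"hand":[-1,-1,-1,-1,-1]}'
python3 -c "
from h import *
st(); go(*sh(-65,-85),41,SY)"
```

```text
t: 5.05
ee_pos: [423.1, -297.3, 126.7]
orientation: [-3.1, 0.487, 0.011]
ft_force: [-0.7, 0.1, -0.7]
width: 57.3
t: 5.55
ee_pos: [424.6, -299.1, 43.1]
orientation: [3.103, -0.488, 0.0]
ft_force: [0.7, -0.5, -0.2]
width: 57.3
t 5.55 p [424.6, -299.1, 43.1] yaw -17.89 w 57.3 F [0.7, -0.5, -0.2] q6 1.25
move [-0.5, -1.1, 2.1] rot [0.0, -0.0003, 0.0002] steps>= 1
```

Lower the last 2 mm, release, rise and check.

```bash
python3 -m jog '{"delta_rot":[[0,0,0],[0,0,0],[0,0,0]],"translation":[[-0.5,-1,2],[-0.5,-1,2],[-0.5,-1,2]],"hand":[-1,-1,-1]}'
python3 -m jog '{"delta_rot":[[0,0,0],[0,0,0],[0,0,0],[0,0,0],[0,0,0]],"translation":[[0,0,0],[0,0,0],[0,0,0],[0,0,-30],[0,0,-70]],"hand":[0.6,0.6,0.6,0.6,0.6]}'
python3 -m jog '{"delta_rot":[[0,0,0],[0,0,0],[0,0,0],[0,0,0],[0,0,0]],"translation":[[-20,0,-50],[-40,0,-90],[-60,0,-130],[-60,0,-150],[-60,0,-150]],"hand":[1,1,1,1,1]}'
python3 - <<'E'
from h import *
st(); a,c=snap("wrist","w4.png"); 
for k in dark(a,1000,(150,60,360,230),75): print(cv2.boundingRect(k),rect("wrist",k,47,c), (rect("wrist",k,47,c)[:2]-S)@np.array([[.9516,.3074],[-.3074,.9516]]))
go(*[400,60],260,20)
E
```

```text
t: 5.85
ee_pos: [424.2, -298.7, 41.6]
orientation: [3.102, -0.49, 0.002]
ft_force: [0.1, 0.4, -0.1]
width: 57.0
t: 6.35
ee_pos: [422.4, -297.4, 109.8]
orientation: [-3.101, 0.49, 0.007]
ft_force: [0.2, -0.3, 0.9]
width: 70.4
t: 6.85
ee_pos: [367.8, -281.0, 263.9]
orientation: [3.1, -0.49, 0.009]
ft_force: [-0.6, 0.1, -0.3]
width: 88.0
t 6.85 p [367.8, -281.0, 263.9] yaw -17.97 w 88.0 F [-0.6, 0.1, -0.3] q6 1.21
(229, 122, 52, 37) [ 398.4 -290.2   56.3   39.7   71.9] [-92.22388 -85.69946]
move [-73.8, -333.9, 1.2] rot [0.0023, -0.0028, -0.6626] steps>= 7
```

View pics/w4.png

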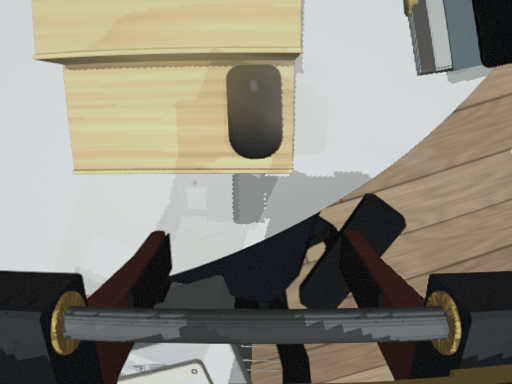

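```bash
python3 -c "
from h import *
import pickle
P=ray('wrist',[(255,65),(255,159),(228,110),(282,110)],47); print(((P-S)@np.array([[.9516,.3074],[-.3074,.9516]]).T).round(1))
P=ray('wrist',[(255,65),(255,159),(228,110),(282,110)],47);t=np.radians(SY);M=np.array([[np.cos(t),np.sin(t)],[-np.sin(t),np.cos(t)]]);print(((P-S)@M.T).round(1))
t=go(380,-60,290,10);go(400,160,310,18,t)"
```

```text
[[ -61.8  -61. ]
 [-142.7   -2.5]
 [ -82.4  -10.3]
 [-116.4  -57.4]]
[[ -14.4  -85.7]
 [-114.2  -85.5]
 [ -60.8  -56.5]
 [ -60.9 -114.6]]
move [-55.7, -213.6, -28.6] rot [0.0021, -0.003, -0.488] steps>= 5
move [57.9, -213.2, -20.0] rot [0.0, 0.0, -0.1396] steps>= 5
```

Mouse_3 sits at shelf (-64,-85.6), square. On to the tray.

```bash
python3 -m jog '{"delta_rot":[[0,0,-0.488],[0,0,-0.488],[0,0,-0.488],[0,0,-0.488],[0,0,-0.488]],"translation":[[-56,-214,-29],[-56,-214,-29],[-56,-214,-29],[-56,-214,-29],[-56,-214,-29]],"hand":[1,1,1,1,1]}'
python3 -m jog '{"delta_rot":[[0,0,-0.14],[0,0,-0.14],[0,0,-0.14],[0,0,-0.14],[0,0,-0.14]],"translation":[[58,-213,-20],[58,-213,-20],[58,-213,-20],[58,-213,-20],[58,-213,-20]],"hand":[1,1,1,1,1]}'
python3 -m jog '{"delta_rot":[[0,0,0],[0,0,0]],"translation":[[0,0,0],[0,0,0]],"hand":[1,1]}'
python3 - <<'E'
from h import *
st(); a,c=snap("wrist","w5.png"); import pickle; pickle.dump(c,open("w5.pkl","wb"))
for k in dark(a,1000,(120,30,400,260),80): print(cv2.boundingRect(k),rect("wrist",k,59,c))
E
```

```text
t: 7.4
ee_pos: [378.5, -56.1, 288.4]
orientation: [-3.128, -0.279, 0.004]
ft_force: [0.4, -1.1, 0.2]
width: 87.9
t: 7.9
ee_pos: [399.1, 164.3, 308.2]
orientation: [-3.102, -0.497, 0.003]
ft_force: [-0.3, -0.1, -0.5]
width: 87.5
t: 8.1
ee_pos: [398.7, 160.6, 308.0]
orientation: [3.101, 0.495, -0.005]
ft_force: [-0.1, 0.0, -0.4]
width: 88.0
t 8.1 p [398.7, 160.6, 308.0] yaw 18.13 w 88.0 F [-0.1, 0.0, -0.4] q6 1.61
(132, 212, 86, 48) [260.7 226.2 127.6  59.8 133.5]
(230, 63, 49, 87) [459.9 182.8  98.7  57.   18.2]
(215, 30, 78, 26) [529.7 206.   87.2  26.3 104.1]
```

View pics/w5.png

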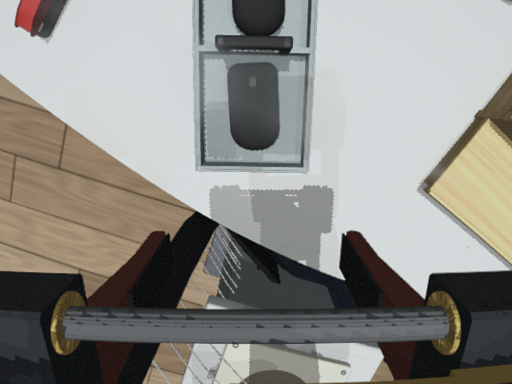

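The wrist view shows mouse_1 at (254,106), the tray's front rim from (197,169) to (309,169) and the handle at (216–292,44).

Run:
```python
from h import *
import pickle; c=pickle.load(open("w5.pkl","rb"))
P=ray("wrist",[(197,169.5),(309,170)],74,c); d=P[0]-P[1]; print("front rim",P.round(1).tolist(),np.linalg.norm(d),np.degrees(np.arctan2(d[1],d[0]))-90,P.mean(0))
H=ray("wrist",[(216,44),(292,44)],124,c); d=H[0]-H[1]; print("handle",H.round(1).tolist(),np.linalg.norm(d),np.degrees(np.arctan2(d[1],d[0]))-90,H.mean(0))
t=go(460,183,160,18); t=go(460,183,51,18,t)
```

```text
front rim [[371.2, 224.6], [411.7, 98.7]] 132.31181555703978 17.83699478145003 [391.46394537 161.66980925]
handle [[506.7, 235.8], [529.1, 167.2]] 72.19682912847082 18.094583189499772 [517.9185138  201.49338258]
move [65.8, -2.9, 148.0] rot [0.0005, 0.0029, 0.0009] steps>= 4
move [0.0, 0.0, 109.0] rot [0.0, 0.0, 0.0] steps>= 3
```

```bash
python3 -m jog '{"delta_rot":[[0,0,0],[0,0,0],[0,0,0],[0,0,0],[0,0,0]],"translation":[[22,-1,50],[44,-2,100],[66,-3,140],[66,-3,148],[66,-3,148]],"hand":[0.6,0.6,0.6,0.6,0.6]}'
python3 -m jog '{"delta_rot":[[0,0,0],[0,0,0],[0,0,0],[0,0,0],[0,0,0]],"translation":[[0,0,45],[0,0,80],[0,0,102],[0,0,108],[0,0,108]],"hand":[0.6,0.6,0.6,0.6,0.6]}'
python3 -c "
from h import *
st(); go(460,183,51,18)"
```

```text
t: 8.65
ee_pos: [459.7, 182.2, 159.6]
orientation: [3.102, 0.489, -0.009]
ft_force: [0.3, 0.1, -0.5]
width: 70.3
t: 9.15
ee_pos: [461.5, 183.8, 54.9]
orientation: [-3.103, -0.491, -0.001]
ft_force: [0.4, -0.3, 0.4]
width: 70.4
t 9.15 p [461.5, 183.8, 54.9] yaw 18.0 w 70.4 F [0.4, -0.3, 0.4] q6 1.61
move [-1.7, 0.3, 3.9] rot [-0.0, -0.0008, -0.0] steps>= 1
```

```bash
python3 -m jog '{"delta_rot":[[0,0,0],[0,0,0],[0,0,0],[0,0,0],[0,0,0]],"translation":[[0,0,3],[0,0,3],[0,0,3],[0,0,3],[0,0,3]],"hand":[0.6,-1,-1,-1,-1]}'
python3 -m jog '{"delta_rot":[[0,0,0],[0,0,0],[0,0,0],[0,0,0],[0,0,0]],"translation":[[0,0,0],[0,0,-20],[0,0,-60],[0,0,-110],[0,0,-150]],"hand":[-1,-1,-1,-1,-1]}'
python3 -c "
from h import *
st(); t=go(445,0,210,0); t=go(*sh(-65,0),150,SY,t);go(*sh(-65,0),41,SY,t)"
```

```text
t: 9.65
ee_pos: [461.9, 184.3, 51.8]
orientation: [-3.103, -0.492, -0.002]
ft_force: [-0.4, -1.7, 8.1]
width: 57.0
t: 10.15
ee_pos: [461.3, 184.2, 203.3]
orientation: [-3.102, -0.493, -0.002]
ft_force: [0.3, 0.3, -0.1]
width: 57.0
t 10.15 p [461.3, 184.2, 203.3] yaw 18.04 w 57.0 F [0.3, 0.3, -0.1] q6 1.61
move [-72.6, 170.1, -6.8] rot [-0.0003, -0.0012, 0.3149] steps>= 4
move [5.6, 217.0, 60.0] rot [0.0, 0.0, 0.3124] steps>= 5
move [0.0, 0.0, 109.0] rot [0.0, 0.0, 0.0] steps>= 3
```

```bash
python3 -m jog '{"delta_rot":[[0,0,0.315],[0,0,0.315],[0,0,0.315],[0,0,0.315],[0,0,0.315]],"translation":[[-73,170,-7],[-73,170,-7],[-73,170,-7],[-73,170,-7],[-73,170,-7]],"hand":[-1,-1,-1,-1,-1]}'
python3 -m jog '{"delta_rot":[[0,0,0.312],[0,0,0.312],[0,0,0.312],[0,0,0.312],[0,0,0.312]],"translation":[[2,50,0],[4,100,10],[6,150,30],[6,200,50],[6,217,60]],"hand":[-1,-1,-1,-1,-1]}'
python3 -m jog '{"delta_rot":[[0,0,0],[0,0,0],[0,0,0]],"translation":[[0,0,0],[0,0,0],[0,0,0]],"hand":[-1,-1,-1]}'
python3 -c "
from h import *
st(); go(*sh(-65,0),43,SY)"
```

```text
t: 10.65
ee_pos: [443.9, -3.3, 208.2]
orientation: [3.141, -0.007, 0.001]
ft_force: [0.0, 0.0, -0.3]
width: 57.1
t: 11.15
ee_pos: [450.6, -219.4, 147.0]
orientation: [3.103, -0.49, 0.001]
ft_force: [0.2, -0.3, -0.6]
width: 56.9
t: 11.45
ee_pos: [450.7, -215.9, 148.2]
orientation: [-3.103, 0.487, -0.0]
ft_force: [0.5, -0.3, -0.6]
width: 57.2
t 11.45 p [450.7, -215.9, 148.2] yaw -17.82 w 57.2 F [0.5, -0.3, -0.6] q6 1.41
move [0.2, 1.1, 105.2] rot [-0.0002, -0.0003, 0.0014] steps>= 3
```

```bash
python3 -m jog '{"delta_rot":[[0,0,0],[0,0,0],[0,0,0],[0,0,0],[0,0,0]],"translation":[[0,1,45],[0,1,80],[0,1,100],[0,1,107],[0,1,107]],"hand":[-1,-1,-1,-1,-1]}'
python3 -m jog '{"delta_rot":[[0,0,0],[0,0,0],[0,0,0],[0,0,0],[0,0,0]],"translation":[[0,0,0],[0,0,0],[0,0,0],[0,0,-30],[0,0,-70]],"hand":[-1,0.6,0.6,0.6,0.6]}'
python3 -m jog '{"delta_rot":[[0,0,0],[0,0,0],[0,0,0],[0,0,0],[0,0,0]],"translation":[[-20,0,-50],[-40,0,-90],[-60,0,-130],[-60,0,-150],[-60,0,-150]],"hand":[1,1,1,1,1]}'
python3 - <<'E'
from h import *
st(); a,c=snap("wrist","w6.png"); t=np.radians(SY);M=np.array([[np.cos(t),np.sin(t)],[-np.sin(t),np.cos(t)]])
for k in dark(a,800,(100,60,400,175),85):
    P=(ray("wrist",k.reshape(-1,2),47,c)-S)@M.T; print(P.min(0).round(1),P.max(0).round(1))
t=go(420,-20,300,5); go(520,170,320,18,t)
E
```

```text
t: 11.95
ee_pos: [450.5, -217.0, 40.8]
orientation: [-3.104, 0.486, 0.001]
ft_force: [-0.2, 0.8, -0.5]
width: 56.7
t: 12.45
ee_pos: [448.9, -217.5, 110.5]
orientation: [-3.102, 0.489, 0.005]
ft_force: [0.7, -0.3, -0.2]
width: 70.2
t: 12.95
ee_pos: [394.4, -200.5, 264.3]
orientation: [3.101, -0.488, 0.012]
ft_force: [0.4, 0.0, -0.1]
width: 87.9
t 12.95 p [394.4, -200.5, 264.3] yaw -17.91 w 87.9 F [0.4, 0.0, -0.1] q6 1.39
[-116.9  -30. ] [-58.7  27.6]
[ -66.6 -115.6] [-21.8 -56.7]
move [-30.2, -179.5, -38.0] rot [0.0017, -0.0042, -0.3997] steps>= 4
move [116.2, -180.6, -20.0] rot [0.0, 0.0, -0.2269] steps>= 5
```

```bash
python3 -m jog '{"delta_rot":[[0,0,-0.4],[0,0,-0.4],[0,0,-0.4],[0,0,-0.4],[0,0,-0.4]],"translation":[[-30,-180,-38],[-30,-180,-38],[-30,-180,-38],[-30,-180,-38],[-30,-180,-38]],"hand":[0.6,0.6,0.6,0.6,0.6]}'
python3 -m jog '{"delta_rot":[[0,0,-0.227],[0,0,-0.227],[0,0,-0.227],[0,0,-0.227],[0,0,-0.227]],"translation":[[116,-206,-15],[116,-206,-15],[116,-206,-15],[116,-206,-15],[116,-206,-15]],"hand":[0.6,0.6,0.6,0.6,0.6]}'
python3 -m jog '{"delta_rot":[[0,0,0],[0,0,0],[0,0,0]],"translation":[[0,0,0],[0,0,0],[0,0,0]],"hand":[0.6,0.6,0.6]}'
python3 - <<'E'
from h import *
st(); a,c=snap("wrist","w7.png")
for k in dark(a,1000,(120,30,400,200),80): r=rect("wrist",k,59,c);print(cv2.boundingRect(k),r)
go(580,218,160,18)
E
```

```text
t: 13.5
ee_pos: [420.2, -15.9, 298.0]
orientation: [-3.137, -0.145, 0.001]
ft_force: [-0.1, -0.5, -0.5]
width: 70.4
t: 14.0
ee_pos: [518.0, 198.0, 311.7]
orientation: [3.102, 0.493, -0.004]
ft_force: [0.3, -0.4, 0.6]
width: 70.1
t: 14.3
ee_pos: [516.5, 194.7, 312.3]
orientation: [3.102, 0.491, -0.004]
ft_force: [0.0, -0.1, -0.2]
width: 69.8
t 14.3 p [516.5, 194.7, 312.3] yaw 17.98 w 69.8 F [0.0, -0.1, -0.2] q6 1.6
(230, 86, 49, 60) [567.2 213.8  68.9  57.5  21.5]
move [67.8, -2.8, 152.6] rot [0.0003, 0.0019, -0.0008] steps>= 4
```

Run:
```python
from h import *
a=cv2.imread("pics/w7.png")[:,:,::-1]
c=optics.calibration("wrist")
for thr in(90,100,110,120):
  for k in dark(a,1000,(190,20,330,165),thr): r=rect("wrist",k,59,c);print(thr,cv2.boundingRect(k),r)
print(a[50:90:4,254].tolist())
```

```text
90 (229, 69, 50, 77) [577.  217.   88.5  57.9  18.8]
100 (228, 59, 51, 87) [582.2 218.8  99.6  58.1  18.9]
110 (228, 59, 51, 88) [581.7 218.7 100.8  58.4  19.1]
120 (228, 59, 52, 88) [581.9 218.3 100.9  59.5  19.4]
120 (198, 56, 105, 109) [571.  218.  126.2 125.5  16.5]
[[128, 136, 137], [164, 172, 173], [139, 147, 148], [87, 92, 92], [84, 88, 89], [82, 88, 88], [102, 104, 104], [101, 104, 105], [87, 91, 92], [75, 78, 79]]
```

View pics/w7.png

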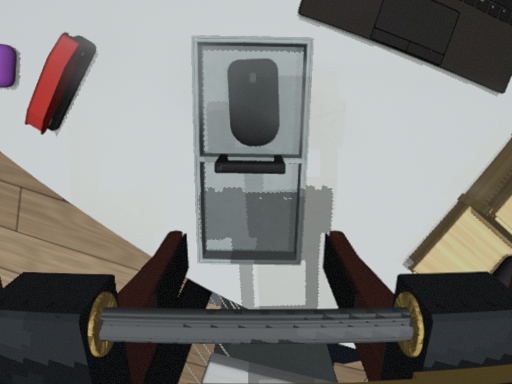

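The wrist view shows mouse_2 at (253,102), the handle at (251,164) and an empty front compartment.

```bash
python3 -m jog '{"delta_rot":[[0,0,-0.01],[0,0,-0.01],[0,0,-0.01],[0,0,-0.01],[0,0,-0.01]],"translation":[[22,-1,50],[44,-2,100],[68,-3,140],[69,-3,153],[69,-3,153]],"hand":[0.6,0.6,0.6,0.6,0.6]}'
python3 -m jog '{"delta_rot":[[0,0,0],[0,0,0],[0,0,0],[0,0,0],[0,0,0]],"translation":[[0,0,45],[0,0,80],[0,0,102],[0,0,108],[0,0,108]],"hand":[0.6,0.6,0.6,0.6,0.6]}'
python3 -c "
from h import *
st(); go(581,218,51,18.5)"
```

```text
t: 14.85
ee_pos: [580.2, 218.4, 157.2]
orientation: [3.099, 0.505, -0.01]
ft_force: [-0.9, -0.2, 0.5]
width: 70.1
t: 15.35
ee_pos: [582.1, 219.9, 53.6]
orientation: [-3.1, -0.507, -0.0]
ft_force: [0.2, 0.9, -0.4]
width: 69.8
t 15.35 p [582.1, 219.9, 53.6] yaw 18.57 w 69.8 F [0.2, 0.9, -0.4] q6 1.59
move [-1.6, 1.4, 2.6] rot [0.0, -0.0003, 0.0012] steps>= 1
```

```bash
python3 -m jog '{"delta_rot":[[0,0,0],[0,0,0],[0,0,0],[0,0,0],[0,0,0]],"translation":[[-1,1,2],[-1,1,2],[-1,1,2],[-1,1,2],[-1,1,2]],"hand":[0.6,-1,-1,-1,-1]}'
python3 -m jog '{"delta_rot":[[0,0,0],[0,0,0],[0,0,0],[0,0,0],[0,0,0]],"translation":[[0,0,0],[0,0,-20],[0,0,-60],[0,0,-110],[0,0,-150]],"hand":[-1,-1,-1,-1,-1]}'
python3 -c "
from h import *
st(); t=go(520,30,210,0); t=go(*sh(-65,85),150,SY,t)"
```

```text
t: 15.85
ee_pos: [582.0, 219.3, 52.0]
orientation: [-3.1, -0.508, -0.003]
ft_force: [-0.9, -1.7, 7.5]
width: 56.9
t: 16.35
ee_pos: [581.5, 219.3, 203.2]
orientation: [-3.1, -0.508, -0.002]
ft_force: [0.9, 0.3, -0.6]
width: 56.8
t 16.35 p [581.5, 219.3, 203.2] yaw 18.62 w 56.8 F [0.9, 0.3, -0.6] q6 1.59
move [-118.7, 159.8, -6.9] rot [-0.0003, -0.0012, 0.3249] steps>= 4
move [-43.2, 166.1, 60.0] rot [0.0, 0.0, 0.3124] steps>= 4
```

```bash
python3 -m jog '{"delta_rot":[[0,0,0.325],[0,0,0.325],[0,0,0.325],[0,0,0.325],[0,0,0.325]],"translation":[[-119,160,-7],[-119,160,-7],[-119,160,-7],[-119,160,-7],[-119,160,-7]],"hand":[-1,-1,-1,-1,-1]}'
python3 -m jog '{"delta_rot":[[0,0,0.312],[0,0,0.312],[0,0,0.312],[0,0,0.312],[0,0,0.312]],"translation":[[-13,50,0],[-26,100,10],[-43,150,30],[-43,166,50],[-43,166,60]],"hand":[-1,-1,-1,-1,-1]}'
python3 -m jog '{"delta_rot":[[0,0,0],[0,0,0],[0,0,0]],"translation":[[0,0,0],[0,0,0],[0,0,0]],"hand":[-1,-1,-1]}'
python3 -c "
from h import *
st(); go(*sh(-66,85),41,SY)"
```

```text
t: 16.85
ee_pos: [517.4, 25.4, 208.0]
orientation: [3.141, -0.007, -0.002]
ft_force: [0.6, 1.5, -1.3]
width: 57.2
t: 17.35
ee_pos: [475.6, -138.4, 146.4]
orientation: [3.103, -0.494, -0.002]
ft_force: [0.3, -0.3, -0.7]
width: 56.8
t: 17.65
ee_pos: [477.5, -135.5, 148.5]
orientation: [3.104, -0.486, 0.002]
ft_force: [0.5, 0.2, 0.3]
width: 56.7
t 17.65 p [477.5, -135.5, 148.5] yaw -17.79 w 56.7 F [0.5, 0.2, 0.3] q6 1.58
move [-1.7, 0.9, 107.5] rot [-0.0002, -0.0014, 0.0019] steps>= 3
```

Place it, retreat, then look from the top at everything.

```bash
python3 -m jog '{"delta_rot":[[0,0,0],[0,0,0],[0,0,0],[0,0,0],[0,0,0]],"translation":[[-1,1,45],[-1,1,80],[-1,1,100],[-1,1,107],[-1,1,107]],"hand":[-1,-1,-1,-1,-1]}'
python3 -m jog '{"delta_rot":[[0,0,0],[0,0,0],[0,0,0],[0,0,0],[0,0,0]],"translation":[[0,0,0],[0,0,0],[0,0,0],[0,0,-30],[0,0,-70]],"hand":[-1,0.6,0.6,0.6,0.6]}'
python3 -m jog '{"delta_rot":[[0,0,0],[0,0,0],[0,0,0],[0,0,0],[0,0,0]],"translation":[[-20,0,-50],[-40,0,-90],[-60,0,-130],[-60,0,-150],[-60,0,-150]],"hand":[1,1,1,1,1]}'
python3 - <<'E'
from h import *
st(); a,c=snap("wrist","w8.png"); t=np.radians(SY);M=np.array([[np.cos(t),np.sin(t)],[-np.sin(t),np.cos(t)]])
for k in dark(a,800,(100,60,420,175),90):
    P=(ray("wrist",k.reshape(-1,2),47,c)-S)@M.T; print(P.min(0).round(1),P.max(0).round(1))
a,c=snap("top","t2.png")
m=((a.max(2)<178)).astype(np.uint8); m[:175]=0;m[268:]=0;m[:,:205]=0;m[:,272:]=0
m=cv2.morphologyEx(m,cv2.MORPH_OPEN,np.ones((5,5)))
cs,_=cv2.findContours(m,cv2.RETR_EXTERNAL,cv2.CHAIN_APPROX_NONE); k=max(cs,key=cv2.contourArea)
print("tray",rect("top",k,74))
E
```

```text
t: 18.15
ee_pos: [475.8, -136.4, 40.8]
orientation: [-3.104, 0.486, 0.0]
ft_force: [0.0, -0.3, -1.2]
width: 56.7
t: 18.65
ee_pos: [474.0, -136.7, 110.5]
orientation: [-3.103, 0.488, 0.006]
ft_force: [1.1, -0.7, 0.1]
width: 70.0
t: 19.15
ee_pos: [419.7, -119.2, 264.3]
orientation: [3.102, -0.488, 0.012]
ft_force: [-0.4, -0.6, -0.1]
width: 87.9
t 19.15 p [419.7, -119.2, 264.3] yaw -17.89 w 87.9 F [-0.4, -0.6, -0.1] q6 1.58
[-115.5   55.6] [-35.3 113.1]
[-116.5  -31.7] [-17.8  27.8]
[-110.  -103.1] [-12.5 -55.4]
tray [515.9 198.1 280.1 138.6  17.3]
```

View pics/w8.png

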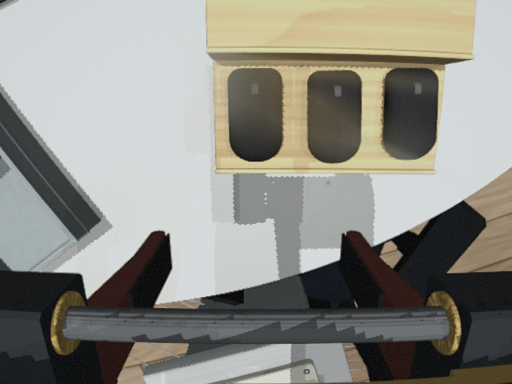

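All three mice are in one row, square, at px (256,114), (334,116) and (410,113). Now the tray handle.

```bash
python3 -c "
from h import *
t=go(460,-30,270,24); t=go(500,60,270,66,t);t=go(537,145,260,108,t)"
```

```text
move [12.5, -97.3, -9.1] rot [0.0005, -0.0014, -0.7312] steps>= 5
move [73.1, -65.9, 0.0] rot [0.0, 0.0, -0.733] steps>= 5
move [92.7, -0.8, 10.0] rot [0.0, 0.0, -0.733] steps>= 5
```

```bash
python3 -m jog '{"delta_rot":[[0,0,-0.731],[0,0,-0.731],[0,0,-0.731],[0,0,-0.731],[0,0,-0.731]],"translation":[[12,-97,-9],[12,-97,-9],[12,-97,-9],[12,-97,-9],[12,-97,-9]],"hand":[1,1,1,1,1]}'
python3 -m jog '{"delta_rot":[[0,0,-0.733],[0,0,-0.733],[0,0,-0.733],[0,0,-0.733],[0,0,-0.733]],"translation":[[73,-66,0],[73,-66,0],[73,-66,0],[73,-66,0],[73,-66,0]],"hand":[1,1,1,1,1]}'
python3 -m jog '{"delta_rot":[[0,0,-0.733],[0,0,-0.733],[0,0,-0.733],[0,0,-0.733],[0,0,-0.733]],"translation":[[93,-1,10],[93,-1,10],[93,-1,10],[93,-1,10],[93,-1,10]],"hand":[0,0,0,0,0]}'
python3 -m jog '{"delta_rot":[[0,0,0],[0,0,0],[0,0,0]],"translation":[[0,0,0],[0,0,0],[0,0,0]],"hand":[0,0,0]}'
python3 - <<'E'
from h import *
st(); a,c=snap("wrist","w9.png"); import pickle; pickle.dump(c,open("w9.pkl","wb"))
for k in dark(a,150,(150,20,380,230),60): print(cv2.boundingRect(k),cv2.contourArea(k),rect("wrist",k,126,c))
E
```

```text
t: 19.75
ee_pos: [458.8, -29.4, 267.4]
orientation: [-3.069, -0.664, 0.006]
ft_force: [-0.3, -0.1, 0.3]
width: 88.0
t: 20.25
ee_pos: [498.6, 60.4, 267.2]
orientation: [-2.627, -1.719, 0.006]
ft_force: [-0.0, 0.5, -0.3]
width: 87.6
t: 20.75
ee_pos: [535.4, 145.6, 256.8]
orientation: [-1.836, -2.545, 0.005]
ft_force: [0.1, -0.4, -0.4]
width: 51.1
t: 21.05
ee_pos: [535.9, 145.1, 258.8]
orientation: [-1.85, -2.538, 0.002]
ft_force: [-0.1, -0.5, 0.7]
width: 43.5
t 21.05 p [535.9, 145.1, 258.8] yaw 107.83 w 43.5 F [-0.1, -0.5, 0.7] q6 -0.07
```

View pics/w9.png

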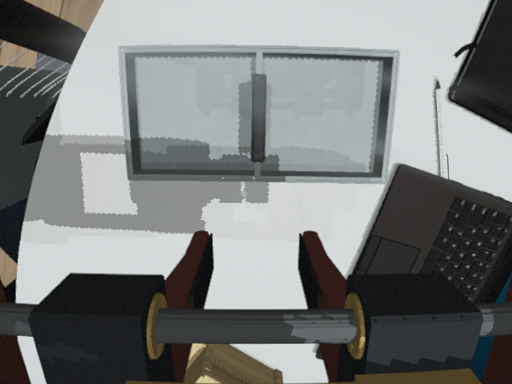

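The handle runs from (259,74) to (258,162), and both compartments are empty.

Run:
```python
from h import *
import pickle; c=pickle.load(open("w9.pkl","rb")); a=cv2.imread("pics/w9.png")[:,:,::-1]
print(a[100,240:275].max(1).tolist(), a[140,240:275].max(1).tolist())
for thr in(70,80,90,100):
  for k in dark(a,150,(230,65,290,172),thr): print(thr,cv2.boundingRect(k),rect("wrist",k,126,c))
q=ray("wrist",[(121,47),(399,52),(386,183),(130,181)],74,c); print(q.round(1),q.mean(0))
```

```text
[133, 133, 133, 132, 132, 131, 132, 131, 131, 130, 131, 128, 92, 92, 96, 99, 96, 100, 99, 99, 100, 100, 99, 99, 93, 101, 130, 157, 158, 157, 160, 170, 180, 180, 180] [128, 128, 128, 127, 128, 125, 129, 127, 127, 130, 123, 80, 48, 50, 56, 63, 62, 64, 64, 66, 68, 65, 64, 56, 69, 124, 165, 166, 165, 163, 169, 180, 180, 181, 179]
70 (251, 131, 14, 31) [526.3 180.3  25.9  11.3 107.8]
80 (251, 119, 14, 44) [524.9 184.7  36.9  11.3 107.6]
90 (251, 112, 15, 51) [524.4 187.6  42.8  12.2 107.6]
100 (230, 93, 48, 79) [519.5 190.   66.3  41.3 107.8]
[[372.7 226.1]
 [631.  304.5]
 [669.8 179. ]
 [411.5  98.1]] [521.25140967 201.93604106]
```

```bash
python3 -c "
from h import *
t=go(520,202,170,107.7); go(520,202,100,107.7,t)"
```

```text
move [59.0, 2.2, 89.1] rot [-0.0009, -0.0001, 0.0028] steps>= 3
move [0.0, 0.0, 70.0] rot [0.0, 0.0, 0.0] steps>= 2
```

```bash
python3 -m jog '{"delta_rot":[[0,0,0.003],[0,0,0.003],[0,0,0.003],[0,0,0.003],[0,0,0.003]],"translation":[[30,1,40],[59,2,70],[59,2,89],[59,2,89],[59,2,89]],"hand":[0,0,0,0,0]}'
python3 -m jog '{"delta_rot":[[0,0,0],[0,0,0],[0,0,0],[0,0,0],[0,0,0]],"translation":[[0,0,30],[0,0,55],[0,0,67],[0,0,70],[0,0,70]],"hand":[0,0,0,0,0]}'
python3 -c "
from h import *
st(); go(520,202,99,107.7)"
```

```text
t: 21.6
ee_pos: [520.1, 201.9, 170.9]
orientation: [-1.852, -2.538, 0.0]
ft_force: [-0.3, -0.6, 1.0]
width: 44.4
t: 22.1
ee_pos: [520.5, 202.0, 101.5]
orientation: [1.851, 2.538, 0.001]
ft_force: [-0.5, -0.5, -0.8]
width: 43.7
t 22.1 p [520.5, 202.0, 101.5] yaw 107.78 w 43.7 F [-0.5, -0.5, -0.8] q6 0.04
move [0.2, -0.5, 2.5] rot [0.001, -0.0, 0.0014] steps>= 1
```

```bash
python3 -m jog '{"delta_rot":[[0,0,0],[0,0,0],[0,0,0],[0,0,0],[0,0,0]],"translation":[[0,-0.5,2],[0,-0.5,2],[0,-0.5,2],[0,-0.5,2],[0,-0.5,2]],"hand":[0,-1,-1,-1,-1]}'
python3 -m jog '{"delta_rot":[[0,0,0],[0,0,0],[0,0,0],[0,0,0],[0,0,0]],"translation":[[0,0,0],[0,0,0],[0,0,0],[0,0,-10],[0,0,-20]],"hand":[-1,-1,-1,-1,-1]}'
python3 -m jog '{"delta_rot":[[0,0,0],[0,0,0],[0,0,0],[0,0,0],[0,0,0]],"translation":[[0,0,-20],[0,0,-45],[0,0,-70],[0,0,-90],[0,0,-90]],"hand":[-1,-1,-1,-1,-1]}'
python3 -c "
from h import *
st(); t=go(515,15,195,90); go(515,15,62,90,t)"
```

```text
t: 22.6
ee_pos: [519.5, 201.9, 98.9]
orientation: [1.85, 2.539, 0.0]
ft_force: [-0.1, -0.4, -0.3]
width: 15.3
t: 23.1
ee_pos: [518.7, 201.7, 118.8]
orientation: [-1.85, -2.538, 0.002]
ft_force: [0.8, -0.6, -2.3]
width: 11.5
t: 23.6
ee_pos: [521.0, 202.5, 212.0]
orientation: [1.848, 2.536, 0.007]
ft_force: [1.1, -0.1, -3.4]
width: 11.8
t 23.6 p [521.0, 202.5, 212.0] yaw 107.83 w 11.8 F [1.1, -0.1, -3.4] q6 0.04
move [-176.6, -63.2, 16.6] rot [0.0057, -0.0011, 0.3112] steps>= 4
move [0.0, 0.0, 133.0] rot [0.0, 0.0, 0.0] steps>= 3
```

```bash
python3 -m jog '{"delta_rot":[[0,0,0.06],[0,0,0.12],[0,0,0.18],[0,0,0.24],[0,0,0.311]],"translation":[[-35,-12,0],[-70,-25,0],[-105,-38,5],[-140,-50,10],[-177,-63,17]],"hand":[-1,-1,-1,-1,-1]}'
python3 -m jog '{"delta_rot":[[0,0,0],[0,0,0],[0,0,0],[0,0,0],[0,0,0]],"translation":[[0,0,0],[0,0,20],[0,0,50],[0,0,80],[0,0,105]],"hand":[-1,-1,-1,-1,-1]}'
python3 -m jog '{"delta_rot":[[0,0,0],[0,0,0],[0,0,0]],"translation":[[0,0,10],[0,0,10],[0,0,10]],"hand":[-1,-1,-1]}'
python3 -c "
from h import *
st(); go(515,15,61,90)"
```

```text
t: 24.1
ee_pos: [512.8, 12.9, 190.9]
orientation: [-2.223, -2.219, 0.001]
ft_force: [1.9, -0.5, -2.6]
width: 11.8
t: 24.6
ee_pos: [512.6, 14.6, 84.8]
orientation: [-2.22, -2.221, 0.001]
ft_force: [-0.3, 0.4, -3.4]
width: 11.7
t: 24.9
ee_pos: [514.0, 14.4, 77.2]
orientation: [2.221, 2.222, 0.001]
ft_force: [1.0, 0.7, -2.2]
width: 11.7
t 24.9 p [514.0, 14.4, 77.2] yaw 90.03 w 11.7 F [1.0, 0.7, -2.2] q6 0.0
move [0.6, 1.0, 16.2] rot [0.0006, -0.0001, 0.0005] steps>= 1
```

```bash
python3 -m jog '{"delta_rot":[[0,0,0],[0,0,0],[0,0,0],[0,0,0],[0,0,0]],"translation":[[0,0,5],[0,0,10],[0,0,14],[0,0,16],[0,0,16]],"hand":[-1,-1,-1,-1,-1]}'
python3 -m jog '{"delta_rot":[[0,0,0],[0,0,0],[0,0,0],[0,0,0],[0,0,0]],"translation":[[0,0,0],[0,0,0],[0,0,0],[0,0,-30],[0,0,-70]],"hand":[0,0,0,0,0]}'
python3 -m jog '{"delta_rot":[[0,0,0],[0,0,0],[0,0,0],[0,0,0],[0,0,0]],"translation":[[0,0,-40],[0,0,-80],[0,0,-120],[0,0,-130],[0,0,-130]],"hand":[0.6,0.6,0.6,0.6,0.6]}'
python3 -c "
from h import *
st(); go(538,145,255,107.7)"
```

```text
t: 25.4
ee_pos: [513.6, 13.9, 61.0]
orientation: [2.221, 2.221, -0.0]
ft_force: [-2.0, -1.6, 2.5]
width: 12.2
t: 25.9
ee_pos: [512.0, 14.1, 129.8]
orientation: [-2.219, -2.219, 0.005]
ft_force: [0.5, 0.7, -0.4]
width: 43.3
t: 26.4
ee_pos: [514.6, 14.2, 262.3]
orientation: [2.219, 2.22, 0.004]
ft_force: [0.4, 0.7, -0.5]
width: 70.3
t 26.4 p [514.6, 14.2, 262.3] yaw 90.01 w 70.3 F [0.4, 0.7, -0.5] q6 0.0
move [130.8, 23.4, 7.4] rot [0.0039, 0.0006, -0.3088] steps>= 3
```

```bash
python3 -m jog '{"delta_rot":[[0,0,-0.309],[0,0,-0.309],[0,0,-0.309],[0,0,-0.309],[0,0,-0.309]],"translation":[[131,23,7],[131,23,7],[131,23,7],[131,23,7],[131,23,7]],"hand":[0.6,0.6,0.6,0.6,0.6]}'
python3 -m jog '{"delta_rot":[[0,0,0],[0,0,0],[0,0,0]],"translation":[[0,0,0],[0,0,0],[0,0,0]],"hand":[0.6,0.6,0.6]}'
python3 - <<'E'
from h import *
st(); a,c=snap("wrist","w10.png"); import pickle; pickle.dump(c,open("w10.pkl","wb"))
for k in dark(a,800,(120,20,400,200),90): print(cv2.boundingRect(k),rect("wrist",k,28,c))
E
```

```text
t: 26.9
ee_pos: [535.4, 145.3, 251.4]
orientation: [-1.85, -2.536, 0.005]
ft_force: [0.8, 0.2, 0.6]
width: 70.2
t: 27.2
ee_pos: [536.4, 144.1, 253.6]
orientation: [-1.855, -2.535, 0.0]
ft_force: [0.0, -0.1, 0.4]
width: 70.1
t 27.2 p [536.4, 144.1, 253.6] yaw 107.61 w 70.1 F [0.0, -0.1, 0.4] q6 -0.07
(137, 75, 237, 95) [522.5 191.8 271.7 103.1  17. ]
(172, 73, 41, 86) [451.9 178.1  93.7  45.9 104.4]
(303, 65, 45, 95) [591.6 225.6 103.1  46.1 106.7]
```

View pics/w10.png

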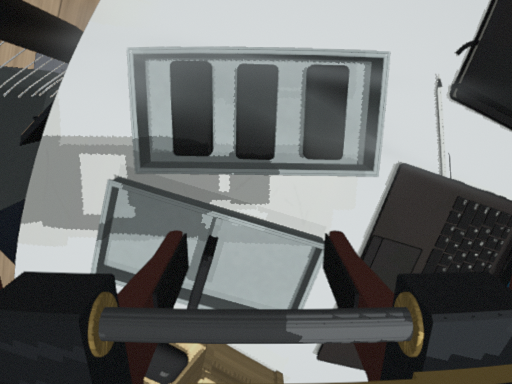

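The wrist view shows three chargers in the lower tray, at columns 171–213, 236–278 and 303–349. The upper tray stands on the desk.

Run:
```python
from h import *
import pickle; c=pickle.load(open("w10.pkl","rb")); a=cv2.imread("pics/w10.png")[:,:,::-1]
for n,q in dict(A=[(171,61.5),(212,62),(213,157),(174,157)],B=[(237,64.5),(279,65),(275,160),(236,159)],C=[(307,65),(350,66),(346,160),(303,159)],tray=[(128.5,48),(389,53),(379,175),(136,173)]).items():
    z=44 if n=="tray" else 30
    P=ray("wrist",q,z,c); d=(P[0]+P[1]-P[2]-P[3])/2; print(n,P.mean(0).round(1),np.linalg.norm(d).round(1),np.linalg.norm(P[1]-P[0]).round(1),np.degrees(np.arctan2(d[1],d[0])).round(1))
```

```text
A [450.7 183.8] 103.5 44.3 106.5
B [519.4 202.1] 103.0 45.0 106.1
C [593.2 225.5] 102.6 46.7 107.8
tray [520.8 203.3] 131.5 270.6 107.1
```

```bash
python3 -c "
from h import *
t=go(451,184,90,106.5); go(451,184,7,106.5,t)"
```

```text
move [63.8, -69.5, 163.7] rot [0.0001, 0.0001, 0.0196] steps>= 4
move [0.0, 0.0, 83.0] rot [0.0, 0.0, 0.0] steps>= 2
```

```bash
python3 -m jog '{"delta_rot":[[0,0,0.02],[0,0,0.02],[0,0,0.02],[0,0,0.02],[0,0,0.02]],"translation":[[25,-27,40],[50,-55,80],[64,-70,120],[64,-70,155],[64,-70,164]],"hand":[0.27,0.27,0.27,0.27,0.27]}'
python3 -m jog '{"delta_rot":[[0,0,0],[0,0,0],[0,0,0],[0,0,0]],"translation":[[0,0,15],[0,0,20],[0,0,20],[0,0,20]],"hand":[0.27,0.27,0.27,0.27]}'
python3 -c "
from h import *
st(); go(451,184,7,106.5)"
```

```text
t: 27.75
ee_pos: [447.5, 183.8, 86.9]
orientation: [-1.876, -2.516, 0.008]
ft_force: [-0.1, 0.2, -0.0]
width: 55.5
t: 28.15
ee_pos: [451.5, 184.8, 70.7]
orientation: [1.879, 2.517, 0.002]
ft_force: [-0.2, 0.3, 0.1]
width: 55.8
t 28.15 p [451.5, 184.8, 70.7] yaw 106.53 w 55.8 F [-0.2, 0.3, 0.1] q6 0.08
move [-0.7, -0.8, 63.7] rot [0.0017, -0.0001, 0.0004] steps>= 2
```

```bash
python3 -m jog '{"delta_rot":[[0,0,0],[0,0,0],[0,0,0],[0,0,0],[0,0,0]],"translation":[[-0.5,-0.5,30],[-0.5,-0.5,50],[-0.5,-0.5,60],[-0.5,-0.5,63],[-0.5,-0.5,63]],"hand":[0.27,0.27,0.27,0.27,0.27]}'
python3 -m jog '{"delta_rot":[[0,0,0],[0,0,0],[0,0,0],[0,0,0],[0,0,0]],"translation":[[0,0,0],[0,0,0],[0,0,0],[0,0,0],[0,0,0]],"hand":[-1,-1,-1,-1,-1]}'
python3 -m jog '{"delta_rot":[[0,0,0],[0,0,0],[0,0,0],[0,0,0],[0,0,0]],"translation":[[0,0,-20],[0,0,-60],[0,0,-110],[0,0,-160],[0,0,-190]],"hand":[-1,-1,-1,-1,-1]}'
python3 -c "
from h import *
st(); t=go(500,0,225,140); t=go(530,-170,225,162.1,t); t=go(*sh(62.5,-75),180,162.1,t)"
```

```text
t: 28.65
ee_pos: [450.5, 184.3, 7.1]
orientation: [1.878, 2.518, 0.001]
ft_force: [-0.0, -0.9, -0.4]
width: 55.7
t: 29.15
ee_pos: [450.2, 184.2, 7.4]
orientation: [1.878, 2.518, 0.001]
ft_force: [-2.6, -0.7, 7.1]
width: 44.7
t: 29.65
ee_pos: [451.1, 184.6, 200.4]
orientation: [1.877, 2.516, 0.006]
ft_force: [1.4, 1.2, -2.2]
width: 44.7
t 29.65 p [451.1, 184.6, 200.4] yaw 106.56 w 44.7 F [1.4, 1.2, -2.2] q6 0.07
move [-190.8, -5.6, -24.7] rot [0.0045, 0.001, -0.5836] steps>= 4
move [-132.3, -110.9, 0.0] rot [0.0, 0.0, -0.3857] steps>= 4
move [-66.4, -144.1, 45.0] rot [0.0, 0.0, 0.0] steps>= 4
```

```bash
python3 -m jog '{"delta_rot":[[0,0,-0.12],[0,0,-0.24],[0,0,-0.36],[0,0,-0.48],[0,0,-0.584]],"translation":[[-38,-1,-20],[-76,-2,-25],[-114,-4,-25],[-152,-5,-25],[-191,-6,-25]],"hand":[-1,-1,-1,-1,-1]}'
python3 -m jog '{"delta_rot":[[0,0,-0.08],[0,0,-0.16],[0,0,-0.24],[0,0,-0.32],[0,0,-0.386]],"translation":[[-26,-22,0],[-52,-44,0],[-79,-66,0],[-105,-88,0],[-132,-111,0]],"hand":[-1,-1,-1,-1,-1]}'
python3 -m jog '{"delta_rot":[[0,0,0],[0,0,0],[0,0,0],[0,0,0],[0,0,0]],"translation":[[-20,-40,5],[-40,-80,15],[-60,-120,30],[-66,-144,45],[-66,-144,45]],"hand":[-1,-1,-1,-1,-1]}'
python3 -m jog '{"delta_rot":[[0,0,0],[0,0,0],[0,0,0]],"translation":[[0,0,0],[0,0,0],[0,0,0]],"hand":[-1,-1,-1]}'
python3 -c "
from h import *
st(); go(*sh(62.5,-75),89,162.1)"
```

```text
t: 30.15
ee_pos: [498.7, -2.0, 221.9]
orientation: [1.066, 2.955, 0.0]
ft_force: [1.7, -0.4, -2.7]
width: 44.5
t: 30.65
ee_pos: [528.3, -171.8, 221.6]
orientation: [-0.483, -3.104, -0.0]
ft_force: [0.6, 0.7, -2.2]
width: 44.9
t: 31.15
ee_pos: [545.5, -330.3, 174.1]
orientation: [-0.492, -3.1, -0.001]
ft_force: [0.1, 1.2, -2.3]
width: 45.0
t: 31.45
ee_pos: [547.6, -326.8, 177.5]
orientation: [0.486, 3.103, -0.0]
ft_force: [-0.4, -0.5, -2.9]
width: 44.8
t 31.45 p [547.6, -326.8, 177.5] yaw 162.21 w 44.8 F [-0.4, -0.5, -2.9] q6 -1.82
move [-1.4, -0.3, 88.5] rot [-0.0001, 0.0009, 0.0019] steps>= 2
```

```bash
python3 -m jog '{"delta_rot":[[0,0,0.002],[0,0,0.002],[0,0,0.002],[0,0,0.002],[0,0,0.002]],"translation":[[-1,0,35],[-1,0,65],[-1,0,80],[-1,0,86],[-1,0,88]],"hand":[-1,-1,-1,-1,-1]}'
python3 -m jog '{"delta_rot":[[0,0,0],[0,0,0],[0,0,0],[0,0,0],[0,0,0]],"translation":[[0,0,0],[0,0,0],[0,0,0],[0,0,0],[0,0,-20]],"hand":[-1,-1,0.27,0.27,0.27]}'
python3 -m jog '{"delta_rot":[[0,0,0],[0,0,0],[0,0,0],[0,0,0],[0,0,0]],"translation":[[0,0,-40],[0,0,-80],[20,0,-120],[45,0,-140],[70,0,-150]],"hand":[0.27,0.27,0.27,0.27,0.27]}'
python3 - <<'E'
from h import *
st(); a,c=snap("wrist","w11.png"); t=np.radians(SY);M=np.array([[np.cos(t),np.sin(t)],[-np.sin(t),np.cos(t)]])
for k in dark(a,800,(100,20,420,240),90):
    P=(ray("wrist",k.reshape(-1,2),111,c)-S)@M.T; print(cv2.boundingRect(k),P.min(0).round(1),P.max(0).round(1))
E
```

```text
t: 31.95
ee_pos: [548.5, -327.9, 88.9]
orientation: [0.49, 3.103, -0.0]
ft_force: [-0.2, 0.3, -3.0]
width: 44.8
t: 32.45
ee_pos: [546.9, -327.4, 107.3]
orientation: [-0.491, -3.1, -0.002]
ft_force: [-1.1, -0.3, -0.5]
width: 55.5
t: 32.95
ee_pos: [482.1, -307.0, 262.0]
orientation: [0.49, 3.098, -0.003]
ft_force: [-0.2, 0.2, 0.4]
width: 55.6
t 32.95 p [482.1, -307.0, 262.0] yaw 162.03 w 55.6 F [-0.2, 0.2, 0.4] q6 -1.85
(233, 194, 46, 46) [  4.9 -97.5] [ 51.3 -54. ]
(219, 84, 56, 81) [ -95.5 -108.1] [-24.  -58.7]
(299, 75, 55, 85) [-103.7  -36.8] [-28.7  11.8]
(374, 70, 46, 91) [-109.5   33.3] [-28.1  78.6]
```

View pics/w11.png

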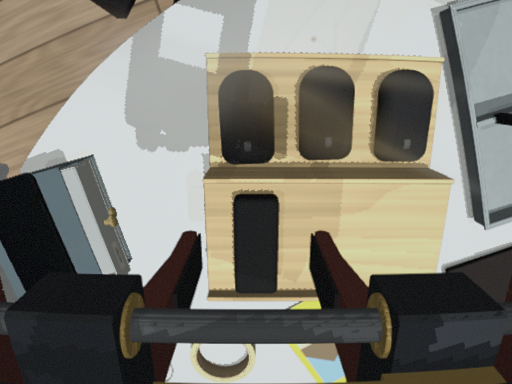

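The first charger is flat and square at the right end of the back row, px (256,243). Next is B.

```bash
python3 -c "
from h import *
t=go(490,-140,262,145); t=go(500,60,255,122,t); t=go(519.5,202,150,106.3,t)"
```

```text
move [40.5, 161.1, -0.0] rot [-0.0007, 0.0023, 0.2969] steps>= 4
move [106.5, 169.6, 7.0] rot [0.0, 0.0, 0.4014] steps>= 5
move [110.1, 91.8, 105.0] rot [0.0, 0.0, 0.274] steps>= 4
```

```bash
python3 -m jog '{"delta_rot":[[0,0,0.297],[0,0,0.297],[0,0,0.297],[0,0,0.297],[0,0,0.297]],"translation":[[40,161,0],[40,161,0],[40,161,0],[40,161,0],[40,161,0]],"hand":[0.27,0.27,0.27,0.27,0.27]}'
python3 -m jog '{"delta_rot":[[0,0,0.401],[0,0,0.401],[0,0,0.401],[0,0,0.401],[0,0,0.401]],"translation":[[106,170,7],[106,170,7],[106,170,7],[106,170,7],[106,170,7]],"hand":[0.27,0.27,0.27,0.27,0.27]}'
python3 -m jog '{"delta_rot":[[0,0,0.274],[0,0,0.274],[0,0,0.274],[0,0,0.274],[0,0,0.274]],"translation":[[110,92,105],[110,92,105],[110,92,105],[110,92,105],[110,92,105]],"hand":[0.27,0.27,0.27,0.27,0.27]}'
python3 -m jog '{"delta_rot":[[0,0,0],[0,0,0],[0,0,0]],"translation":[[0,0,0],[0,0,0],[0,0,0]],"hand":[0.27,0.27,0.27]}'
python3 -c "
from h import *
st(); go(519.4,202,70,106.3)"
```

```text
t: 33.5
ee_pos: [493.5, -138.7, 259.1]
orientation: [0.939, 2.997, 0.001]
ft_force: [0.6, -0.1, 0.6]
width: 55.9
t: 34.0
ee_pos: [504.5, 61.5, 251.8]
orientation: [1.519, 2.749, 0.001]
ft_force: [0.2, -0.3, -0.7]
width: 55.6
t: 34.5
ee_pos: [523.3, 201.8, 144.2]
orientation: [-1.879, -2.515, 0.005]
ft_force: [-0.2, -1.3, 0.8]
width: 55.8
t: 34.8
ee_pos: [524.4, 199.8, 147.9]
orientation: [1.885, 2.512, 0.002]
ft_force: [-0.8, -0.0, 0.8]
width: 55.6
t 34.8 p [524.4, 199.8, 147.9] yaw 106.24 w 55.6 F [-0.8, -0.0, 0.8] q6 0.06
move [3.5, -4.3, 77.9] rot [0.0018, 0.0001, -0.0011] steps>= 2
```

```bash
python3 -m jog '{"delta_rot":[[0.002,0,0],[0.002,0,0],[0.002,0,0],[0.002,0,0],[0.002,0,0]],"translation":[[3.5,-4.3,30],[3.5,-4.3,60],[3.5,-4.3,78],[3.5,-4.3,78],[3.5,-4.3,78]],"hand":[0.27,0.27,0.27,0.27,0.27]}'
python3 -c "
from h import *
st(); go(519.4,202,7,106.3)"
```

```text
t: 35.3
ee_pos: [519.0, 202.7, 69.5]
orientation: [-1.884, -2.513, 0.002]
ft_force: [0.7, -0.4, 2.0]
width: 55.9
t 35.3 p [519.0, 202.7, 69.5] yaw 106.28 w 55.9 F [0.7, -0.4, 2.0] q6 0.07
move [-0.8, 0.3, 62.5] rot [-0.0013, -0.0, -0.0003] steps>= 2
```

```bash
python3 -m jog '{"delta_rot":[[0,0,0],[0,0,0],[0,0,0],[0,0,0],[0,0,0]],"translation":[[-0.5,0,30],[-0.5,0,50],[-0.5,0,60],[-0.5,0,62.5],[-0.5,0,62.5]],"hand":[0.27,0.27,0.27,0.27,0.27]}'
python3 -m jog '{"delta_rot":[[0,0,0],[0,0,0],[0,0,0],[0,0,0],[0,0,0]],"translation":[[0,0,0],[0,0,0],[0,0,0],[0,0,0],[0,0,0]],"hand":[-1,-1,-1,-1,-1]}'
python3 -m jog '{"delta_rot":[[0,0,0],[0,0,0],[0,0,0],[0,0,0],[0,0,0]],"translation":[[0,0,-20],[0,0,-60],[0,0,-110],[0,0,-160],[0,0,-200]],"hand":[-1,-1,-1,-1,-1]}'
python3 -c "
from h import *
st(); t=go(540,20,225,135); t=go(560,-150,225,162.1,t); t=go(*sh(62.5,0),180,162.1,t)"
```

```text
t: 35.8
ee_pos: [519.1, 202.9, 7.0]
orientation: [-1.883, -2.514, 0.001]
ft_force: [-0.1, -0.6, -0.1]
width: 55.6
t: 36.3
ee_pos: [519.1, 203.0, 7.2]
orientation: [-1.883, -2.514, 0.001]
ft_force: [0.2, -0.6, 6.5]
width: 44.6
t: 36.8
ee_pos: [519.0, 202.9, 209.1]
orientation: [-1.883, -2.514, -0.0]
ft_force: [1.4, 0.0, -2.0]
width: 44.8
t 36.8 p [519.0, 202.9, 209.1] yaw 106.33 w 44.8 F [1.4, 0.0, -2.0] q6 0.07
move [-181.4, -31.3, -15.9] rot [-0.0, -0.0001, -0.5004] steps>= 4
move [-134.4, -106.1, 0.0] rot [0.0, 0.0, -0.473] steps>= 4
move [-44.0, -97.4, 45.0] rot [0.0, 0.0, 0.0] steps>= 3
```

```bash
python3 -m jog '{"delta_rot":[[0,0,-0.1],[0,0,-0.2],[0,0,-0.3],[0,0,-0.4],[0,0,-0.5]],"translation":[[-36,-6,-10],[-72,-12,-16],[-109,-18,-16],[-145,-25,-16],[-181,-31,-16]],"hand":[-1,-1,-1,-1,-1]}'
python3 -m jog '{"delta_rot":[[0,0,-0.1],[0,0,-0.2],[0,0,-0.3],[0,0,-0.4],[0,0,-0.473]],"translation":[[-26,-21,0],[-53,-42,0],[-80,-63,0],[-107,-84,0],[-134,-106,0]],"hand":[-1,-1,-1,-1,-1]}'
python3 -m jog '{"delta_rot":[[0,0,0],[0,0,0],[0,0,0],[0,0,0],[0,0,0]],"translation":[[-15,-35,5],[-30,-70,20],[-44,-97,35],[-44,-97,45],[-44,-97,45]],"hand":[-1,-1,-1,-1,-1]}'
python3 -m jog '{"delta_rot":[[0,0,0],[0,0,0],[0,0,0]],"translation":[[0,0,0],[0,0,0],[0,0,0]],"hand":[-1,-1,-1]}'
python3 -c "
from h import *
st(); go(*sh(62.5,0),89,162.1)"
```

```text
t: 37.3
ee_pos: [539.6, 19.0, 222.4]
orientation: [-1.196, -2.903, 0.002]
ft_force: [0.6, -0.3, -2.2]
width: 44.7
t: 37.8
ee_pos: [559.4, -150.5, 222.2]
orientation: [-0.483, -3.102, 0.001]
ft_force: [0.5, -0.2, -2.2]
width: 45.0
t: 38.3
ee_pos: [570.1, -254.8, 175.3]
orientation: [-0.491, -3.097, -0.001]
ft_force: [-0.1, 0.5, -2.6]
width: 44.8
t: 38.6
ee_pos: [572.1, -254.3, 178.2]
orientation: [-0.487, -3.103, 0.002]
ft_force: [-0.5, 0.2, -3.1]
width: 44.8
t 38.6 p [572.1, -254.3, 178.2] yaw 162.15 w 44.8 F [-0.5, 0.2, -3.1] q6 -1.7
move [-0.5, -1.8, 89.2] rot [-0.0012, -0.0005, 0.0009] steps>= 2
```

```bash
python3 -m jog '{"delta_rot":[[0,0,0],[0,0,0],[0,0,0],[0,0,0],[0,0,0]],"translation":[[-0.5,-1.5,35],[-0.5,-1.5,65],[-0.5,-1.5,80],[-0.5,-1.5,86],[-0.5,-1.5,89]],"hand":[-1,-1,-1,-1,-1]}'
python3 -m jog '{"delta_rot":[[0,0,0],[0,0,0],[0,0,0],[0,0,0],[0,0,0]],"translation":[[0,0,0],[0,0,0],[0,0,0],[0,0,0],[0,0,-20]],"hand":[-1,-1,0.27,0.27,0.27]}'
python3 -m jog '{"delta_rot":[[0,0,0],[0,0,0],[0,0,0],[0,0,0],[0,0,0]],"translation":[[0,0,-40],[0,0,-80],[20,0,-120],[45,0,-140],[70,0,-150]],"hand":[0.27,0.27,0.27,0.27,0.27]}'
python3 - <<'E'
from h import *
st(); a,c=snap("wrist","w12.png"); t=np.radians(SY);M=np.array([[np.cos(t),np.sin(t)],[-np.sin(t),np.cos(t)]])
for k in dark(a,800,(100,180,420,300),90):
    P=(ray("wrist",k.reshape(-1,2),111,c)-S)@M.T; print(cv2.boundingRect(k),P.min(0).round(1),P.max(0).round(1))
t=go(520,-50,262,140); t=go(570,120,235,118,t); t=go(592.5,224,150,107.5,t)
E
```

```text
t: 39.1
ee_pos: [572.0, -256.7, 88.6]
orientation: [-0.489, -3.102, 0.002]
ft_force: [-0.5, -0.8, -2.3]
width: 44.7
t: 39.6
ee_pos: [570.2, -256.2, 107.0]
orientation: [-0.489, -3.098, -0.0]
ft_force: [0.7, -0.0, 0.3]
width: 55.8
t: 40.1
ee_pos: [505.8, -235.5, 261.6]
orientation: [0.489, 3.1, -0.004]
ft_force: [0.7, 0.8, -0.1]
width: 56.1
t 40.1 p [505.8, -235.5, 261.6] yaw 162.08 w 56.1 F [0.7, 0.8, -0.1] q6 -1.71
(100, 193, 320, 107) [   4.1 -168.3] [122.9 176.1]
move [40.0, 180.7, -0.4] rot [-0.0015, 0.0008, 0.3853] steps>= 4
move [71.0, 162.4, 27.0] rot [0.0, 0.0, 0.384] steps>= 4
move [81.3, 68.7, 85.0] rot [0.0, 0.0, 0.1833] steps>= 3
```

```bash
python3 -m jog '{"delta_rot":[[0,0,0.385],[0,0,0.385],[0,0,0.385],[0,0,0.385],[0,0,0.385]],"translation":[[40,181,0],[40,181,0],[40,181,0],[40,181,0],[40,181,0]],"hand":[0.27,0.27,0.27,0.27,0.27]}'
python3 -m jog '{"delta_rot":[[0,0,0.384],[0,0,0.384],[0,0,0.384],[0,0,0.384],[0,0,0.384]],"translation":[[71,162,27],[71,162,27],[71,162,27],[71,162,27],[71,162,27]],"hand":[0.27,0.27,0.27,0.27,0.27]}'
python3 -m jog '{"delta_rot":[[0,0,0.183],[0,0,0.183],[0,0,0.183],[0,0,0.183],[0,0,0.183]],"translation":[[81,69,85],[81,69,85],[81,69,85],[81,69,85],[81,69,85]],"hand":[0.27,0.27,0.27,0.27,0.27]}'
python3 -m jog '{"delta_rot":[[0,0,0],[0,0,0],[0,0,0]],"translation":[[0,0,0],[0,0,0],[0,0,0]],"hand":[0.27,0.27,0.27]}'
python3 -c "
from h import *
st(); go(593,225,70,107.5)"
```

```text
t: 40.65
ee_pos: [523.3, -46.5, 258.7]
orientation: [-1.067, -2.954, -0.0]
ft_force: [1.0, -1.5, 0.7]
width: 55.6
t: 41.15
ee_pos: [573.5, 122.2, 230.4]
orientation: [-1.612, -2.695, 0.001]
ft_force: [-0.2, -0.6, -0.0]
width: 55.7
t: 41.65
ee_pos: [595.2, 221.9, 145.7]
orientation: [-1.855, -2.533, 0.005]
ft_force: [-0.0, -0.8, 0.5]
width: 55.8
t: 41.95
ee_pos: [595.8, 222.0, 147.3]
orientation: [-1.858, -2.533, 0.0]
ft_force: [-0.4, -0.2, -0.2]
width: 55.9
t 41.95 p [595.8, 222.0, 147.3] yaw 107.46 w 55.9 F [-0.4, -0.2, -0.2] q6 0.03
move [3.7, -1.8, 77.3] rot [-0.0003, 0.0, -0.0007] steps>= 2
```

```bash
python3 -m jog '{"delta_rot":[[0,0,0],[0,0,0],[0,0,0],[0,0,0],[0,0,0]],"translation":[[3.7,-1.8,30],[3.7,-1.8,60],[3.7,-1.8,77],[3.7,-1.8,77],[3.7,-1.8,77]],"hand":[0.27,0.27,0.27,0.27,0.27]}'
python3 -c "
from h import *
st(); go(593,225,7,107.5)"
```

```text
t: 42.45
ee_pos: [592.7, 225.9, 69.6]
orientation: [-1.857, -2.533, 0.002]
ft_force: [0.1, 0.3, 0.3]
width: 55.8
t 42.45 p [592.7, 225.9, 69.6] yaw 107.52 w 55.8 F [0.1, 0.3, 0.3] q6 0.04
move [-0.9, 0.1, 62.6] rot [-0.0016, -0.0, 0.0003] steps>= 2
```

```bash
python3 -m jog '{"delta_rot":[[0,0,0],[0,0,0],[0,0,0],[0,0,0],[0,0,0]],"translation":[[-0.5,0,30],[-0.5,0,50],[-0.5,0,60],[-0.5,0,62.5],[-0.5,0,62.5]],"hand":[0.27,0.27,0.27,0.27,0.27]}'
python3 -m jog '{"delta_rot":[[0,0,0],[0,0,0],[0,0,0],[0,0,0],[0,0,0]],"translation":[[0,0,0],[0,0,0],[0,0,0],[0,0,0],[0,0,0]],"hand":[-1,-1,-1,-1,-1]}'
python3 -m jog '{"delta_rot":[[0,0,0],[0,0,0],[0,0,0],[0,0,0],[0,0,0]],"translation":[[0,0,-20],[0,0,-60],[0,0,-110],[0,0,-160],[0,0,-200]],"hand":[-1,-1,-1,-1,-1]}'
python3 -c "
from h import *
st(); t=go(580,40,225,135); t=go(*sh(62.5,75),180,162.1,t)"
```

```text
t: 42.95
ee_pos: [593.0, 225.7, 7.4]
orientation: [-1.857, -2.534, 0.001]
ft_force: [-0.4, -0.6, 0.1]
width: 55.6
t: 43.45
ee_pos: [593.1, 225.8, 7.7]
orientation: [-1.857, -2.534, -0.0]
ft_force: [-1.1, -0.8, 6.2]
width: 45.2
t: 43.95
ee_pos: [592.8, 225.6, 209.4]
orientation: [-1.857, -2.534, 0.0]
ft_force: [1.0, -0.5, -2.3]
width: 44.9
t 43.95 p [592.8, 225.6, 209.4] yaw 107.53 w 44.9 F [1.0, -0.5, -2.3] q6 0.04
move [-173.1, -68.1, -15.6] rot [-0.0004, -0.0002, -0.4794] steps>= 4
move [-169.6, -148.4, 45.0] rot [0.0, 0.0, -0.473] steps>= 5
```

```bash
python3 -m jog '{"delta_rot":[[0,0,-0.1],[0,0,-0.2],[0,0,-0.3],[0,0,-0.4],[0,0,-0.48]],"translation":[[-35,-14,-10],[-70,-28,-16],[-105,-42,-16],[-140,-55,-16],[-173,-68,-16]],"hand":[-1,-1,-1,-1,-1]}'
python3 -m jog '{"delta_rot":[[0,0,-0.1],[0,0,-0.2],[0,0,-0.3],[0,0,-0.4],[0,0,-0.473]],"translation":[[-34,-29,0],[-68,-58,5],[-102,-87,15],[-136,-116,30],[-170,-148,45]],"hand":[-1,-1,-1,-1,-1]}'
python3 -m jog '{"delta_rot":[[0,0,0],[0,0,0],[0,0,0]],"translation":[[0,0,0],[0,0,0],[0,0,0]],"hand":[-1,-1,-1]}'
python3 -c "
from h import *
st(); go(*sh(62.5,75),89,162.1)"
```

```text
t: 44.45
ee_pos: [579.3, 38.6, 222.6]
orientation: [-1.195, -2.903, 0.002]
ft_force: [1.0, 0.0, -1.6]
width: 44.5
t: 44.95
ee_pos: [595.4, -186.4, 177.4]
orientation: [-0.481, -3.103, 0.001]
ft_force: [0.4, 0.5, -2.5]
width: 44.6
t: 45.25
ee_pos: [595.5, -184.0, 177.9]
orientation: [-0.488, -3.101, 0.001]
ft_force: [0.4, -0.4, -2.4]
width: 44.8
t 45.25 p [595.5, -184.0, 177.9] yaw 162.12 w 44.8 F [0.4, -0.4, -2.4] q6 -1.58
move [-0.0, -0.9, 88.9] rot [-0.0008, -0.002, 0.0004] steps>= 2
```

```bash
python3 -m jog '{"delta_rot":[[0,0,0],[0,0,0],[0,0,0],[0,0,0],[0,0,0]],"translation":[[0,-1,35],[0,-1,65],[0,-1,80],[0,-1,86],[0,-1,88.5]],"hand":[-1,-1,-1,-1,-1]}'
python3 -m jog '{"delta_rot":[[0,0,0],[0,0,0],[0,0,0],[0,0,0],[0,0,0]],"translation":[[0,0,0],[0,0,0],[0,0,0],[0,0,0],[0,0,-20]],"hand":[-1,-1,0.27,0.27,0.27]}'
python3 -m jog '{"delta_rot":[[0,0,0],[0,0,0],[0,0,0],[0,0,0],[0,0,0]],"translation":[[0,0,-40],[0,0,-80],[20,0,-120],[45,0,-140],[90,0,-150]],"hand":[0.27,0.27,0.27,0.27,0.27]}'
python3 - <<'E'
from h import *
st(); a,c=snap("wrist","w13.png"); snap("top","t3.png")
E
```

```text
t: 45.75
ee_pos: [595.6, -185.1, 89.5]
orientation: [-0.486, -3.102, 0.001]
ft_force: [-0.3, -0.3, -1.9]
width: 44.8
t: 46.25
ee_pos: [593.7, -185.4, 107.8]
orientation: [-0.487, -3.098, 0.0]
ft_force: [0.5, 0.5, 0.1]
width: 55.9
t: 46.75
ee_pos: [511.8, -158.8, 262.6]
orientation: [0.487, 3.099, -0.003]
ft_force: [-0.2, -0.3, 0.7]
width: 55.7
t 46.75 p [511.8, -158.8, 262.6] yaw 162.13 w 55.7 F [-0.2, -0.3, 0.7] q6 -1.58
```

View pics/w13.png

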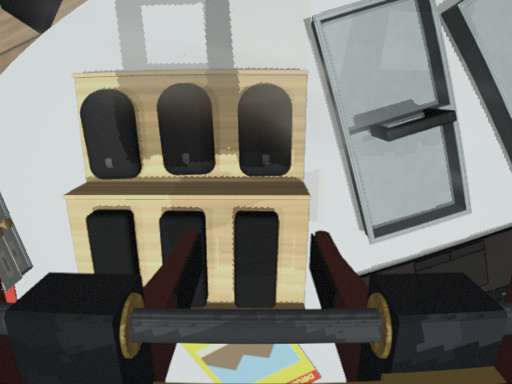

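All three chargers and three mice are in square rows. The upper tray stands on the desk with its handle near px (413,124). Now look at it from close by.

```bash
python3 -c "
from h import *
t=go(513,-100,262,126); t=go(514,-45,225,90,t)"
```

```text
move [10.9, 56.3, -0.9] rot [-0.0016, -0.0013, 0.6306] steps>= 5
move [43.9, 33.1, 37.0] rot [0.0, 0.0, 0.6283] steps>= 5
```

```bash
python3 -m jog '{"delta_rot":[[0,0,0.631],[0,0,0.631],[0,0,0.631],[0,0,0.631],[0,0,0.631]],"translation":[[11,56,-1],[11,56,-1],[11,56,-1],[11,56,-1],[11,56,-1]],"hand":[0,0,0,0,0]}'
python3 -m jog '{"delta_rot":[[0,0,0.628],[0,0,0.628],[0,0,0.628],[0,0,0.628],[0,0,0.628]],"translation":[[44,33,37],[44,33,37],[44,33,37],[44,33,37],[44,33,37]],"hand":[0,0,0,0,0]}'
python3 -m jog '{"delta_rot":[[0,0,0],[0,0,0],[0,0,0],[0,0,0]],"translation":[[0,0,0],[0,0,0],[0,0,0],[0,0,0]],"hand":[0,0,0,0]}'
python3 - <<'E'
from h import *
st(); a,c=snap("wrist","w14.png"); import pickle; pickle.dump(c,open("w14.pkl","wb"))
E
```

```text
t: 47.35
ee_pos: [517.1, -101.3, 260.6]
orientation: [-1.433, -2.795, 0.002]
ft_force: [0.4, 0.8, -0.5]
width: 44.1
t: 47.85
ee_pos: [517.9, -46.3, 223.3]
orientation: [-2.226, -2.216, 0.002]
ft_force: [-0.4, -0.5, -0.6]
width: 44.1
t: 48.25
ee_pos: [517.3, -46.5, 223.4]
orientation: [-2.22, -2.221, 0.003]
ft_force: [0.4, 0.2, 0.4]
width: 44.0
t 48.25 p [517.3, -46.5, 223.4] yaw 90.02 w 44.0 F [0.4, 0.2, 0.4] q6 -0.11
```

View pics/w14.png

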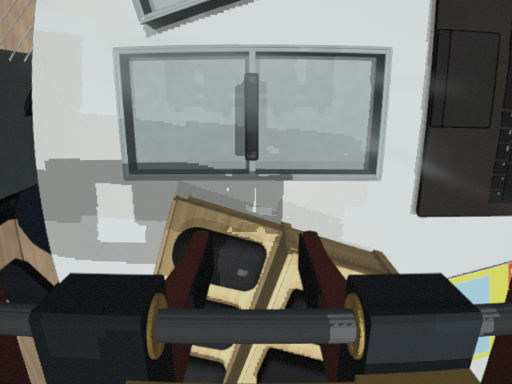

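Run:
```python
from h import *
import pickle
a14=cv2.imread("pics/w14.png").max(2); a9=cv2.imread("pics/w9.png").max(2)
print([a14[r,240:264].tolist() for r in(90,140)])
print("col ends w14",a14[68:78,251].tolist(),a14[154:166,251].tolist()); print("w9",a9[69:79,259].tolist(),a9[156:168,258].tolist())
c=pickle.load(open("w14.pkl","rb"))
q=ray("wrist",[(113.5,48),(391,48),(382,181),(124,180)],36,c); d=q[0]+q[3]-q[1]-q[2]; print("rim",q.round(1).tolist(),q.mean(0).round(1),np.degrees(np.arctan2(-d[1],-d[0])))
h=ray("wrist",[(251.5,73),(251.5,160)],88,c); print("handle",h,h.mean(0))
c=pickle.load(open("w9.pkl","rb")); h=ray("wrist",[(259,74),(258.2,162)],126,c); print("handle9",h,h.mean(0))
```

```text
[[135, 136, 133, 132, 108, 95, 96, 99, 101, 101, 102, 102, 104, 103, 103, 104, 99, 96, 116, 157, 159, 156, 156, 156], [105, 105, 104, 104, 98, 48, 42, 44, 50, 55, 56, 56, 58, 57, 57, 59, 54, 57, 107, 164, 163, 164, 164, 163]]
col ends w14 [178, 178, 178, 178, 165, 114, 103, 109, 116, 121] [59, 77, 78, 66, 52, 45, 101, 161, 164, 165, 165, 165]
w9 [177, 177, 176, 177, 164, 123, 103, 107, 110, 107] [60, 63, 51, 46, 42, 51, 120, 110, 103, 106, 106, 104]
rim [[377.8, 80.0], [649.0, 79.7], [651.3, -53.9], [376.8, -52.9]] [513.7  13.2] -0.13402958389446235
handle [[513.59165769  50.50848064]
 [513.40386297 -22.74953646]] [513.49776033  13.87947209]
handle9 [[509.05834092 237.55596647]
 [531.0741823  167.32538429]] [520.06626161 202.44067538]
```

The tray hasn't moved since set-down; its handle is at (513.5,13.9).

```bash
python3 -c "
from h import *
t=go(513.6,13.9,130,90); go(513.6,13.9,61,90,t)"
```

```text
move [60.5, -3.5, 93.3] rot [-0.0018, 0.0006, 0.0003] steps>= 3
move [0.0, 0.0, 69.0] rot [0.0, 0.0, 0.0] steps>= 2
```

```bash
python3 -m jog '{"delta_rot":[[0,0,0],[0,0,0],[0,0,0],[0,0,0],[0,0,0]],"translation":[[30,-2,40],[60.5,-3.5,70],[60.5,-3.5,93],[60.5,-3.5,93],[60.5,-3.5,93]],"hand":[0,0,0,0,0]}'
python3 -m jog '{"delta_rot":[[0,0,0],[0,0,0],[0,0,0],[0,0,0],[0,0,0]],"translation":[[0,0,30],[0,0,55],[0,0,65],[0,0,68],[0,0,68]],"hand":[0,0,0,0,0]}'
python3 -c "
from h import *
st(); go(513.6,13.9,61,90)"
```

```text
t: 48.8
ee_pos: [513.7, 13.9, 130.5]
orientation: [-2.22, -2.221, 0.003]
ft_force: [0.8, -0.1, 0.4]
width: 43.9
t: 49.3
ee_pos: [514.2, 13.7, 63.1]
orientation: [-2.222, -2.221, 0.001]
ft_force: [0.3, -0.2, 0.2]
width: 44.1
t 49.3 p [514.2, 13.7, 63.1] yaw 89.97 w 44.1 F [0.3, -0.2, 0.2] q6 0.01
move [0.2, -0.6, 2.1] rot [-0.0007, 0.0005, -0.0005] steps>= 1
```

```bash
python3 -m jog '{"delta_rot":[[0,0,0],[0,0,0],[0,0,0],[0,0,0],[0,0,0]],"translation":[[0,-0.5,2],[0,-0.5,2],[0,-0.5,2],[0,-0.5,2],[0,-0.5,2]],"hand":[0,-1,-1,-1,-1]}'
python3 -m jog '{"delta_rot":[[0,0,0],[0,0,0],[0,0,0],[0,0,0],[0,0,0]],"translation":[[0,0,0],[0,0,0],[0,0,0],[0,0,-15],[0,0,-35]],"hand":[-1,-1,-1,-1,-1]}'
python3 -m jog '{"delta_rot":[[0,0,0],[0,0,0],[0,0,0],[0,0,0],[0,0,0]],"translation":[[0,0,-25],[0,0,-60],[0,0,-90],[0,0,-110],[0,0,-110]],"hand":[-1,-1,-1,-1,-1]}'
python3 -c "
from h import *
st(); t=go(519.8,202,200,107.7)"
```

```text
t: 49.8
ee_pos: [513.1, 14.0, 60.5]
orientation: [-2.221, -2.221, 0.002]
ft_force: [0.4, -0.2, -0.1]
width: 15.6
t: 50.3
ee_pos: [511.5, 14.0, 94.4]
orientation: [-2.219, -2.219, 0.007]
ft_force: [0.1, -0.2, -2.9]
width: 11.5
t: 50.8
ee_pos: [514.6, 14.1, 207.5]
orientation: [2.22, 2.22, 0.002]
ft_force: [1.3, 0.6, -3.9]
width: 11.7
t 50.8 p [514.6, 14.1, 207.5] yaw 90.0 w 11.7 F [1.3, 0.6, -3.9] q6 0.0
move [187.9, 5.2, 7.4] rot [0.0025, 0.0009, -0.3089] steps>= 4
```

```bash
python3 -m jog '{"delta_rot":[[0,0,-0.06],[0,0,-0.12],[0,0,-0.18],[0,0,-0.24],[0,0,-0.309]],"translation":[[38,1,0],[76,2,2],[114,3,4],[152,4,6],[188,5,7]],"hand":[-1,-1,-1,-1,-1]}'
python3 -m jog '{"delta_rot":[[0,0,0],[0,0,0],[0,0,0],[0,0,0],[0,0,0]],"translation":[[0,0,0],[0,0,0],[0,0,20],[0,0,50],[0,0,70]],"hand":[-1,-1,-1,-1,-1]}'
python3 -m jog '{"delta_rot":[[0,0,0],[0,0,0],[0,0,0]],"translation":[[0,0,0],[0,0,0],[0,0,0]],"hand":[-1,-1,-1]}'
python3 -c "
from h import *
st(); t=go(519.8,202,112,107.7)"
```

```text
t: 51.3
ee_pos: [516.8, 203.2, 195.8]
orientation: [-1.848, -2.537, 0.007]
ft_force: [0.7, 0.1, -3.0]
width: 11.8
t: 51.8
ee_pos: [516.8, 200.1, 125.9]
orientation: [-1.854, -2.533, 0.006]
ft_force: [-0.2, 0.2, -3.3]
width: 11.8
t: 52.1
ee_pos: [518.9, 201.7, 129.1]
orientation: [-1.854, -2.536, 0.001]
ft_force: [0.1, 0.7, -2.0]
width: 12.2
t 52.1 p [518.9, 201.7, 129.1] yaw 107.65 w 12.2 F [0.1, 0.7, -2.0] q6 0.04
move [0.0, 1.0, 17.1] rot [-0.0005, -0.0, -0.0009] steps>= 1
```

```bash
python3 -m jog '{"delta_rot":[[0,0,-0.001],[0,0,-0.001],[0,0,-0.001],[0,0,-0.001],[0,0,-0.001]],"translation":[[0,1,8],[0,1,15],[0,1,20],[0,1,21],[0,1,21]],"hand":[-1,-1,-1,-1,-1]}'
python3 -m jog '{"delta_rot":[[0,0,0],[0,0,0],[0,0,0],[0,0,0],[0,0,0]],"translation":[[0,0,2],[0,0,4],[0,0,6],[0,0,8],[0,0,8]],"hand":[-1,-1,-1,-1,-1]}'
python3 -c "
from h import *
st(); go(519.8,202,99,107.7)"
```

```text
t: 52.6
ee_pos: [518.7, 202.3, 106.8]
orientation: [-1.851, -2.537, 0.004]
ft_force: [-0.5, 0.2, -2.7]
width: 11.8
t: 53.1
ee_pos: [518.8, 202.3, 98.9]
orientation: [-1.851, -2.536, 0.003]
ft_force: [-0.5, -0.1, -3.5]
width: 11.7
t 53.1 p [518.8, 202.3, 98.9] yaw 107.76 w 11.7 F [-0.5, -0.1, -3.5] q6 0.04
move [-0.6, 0.9, -0.1] rot [-0.0025, -0.0001, 0.0011] steps>= 1
```

```bash
python3 -m jog '{"delta_rot":[[0,0,0],[0,0,0],[0,0,0],[0,0,0]],"translation":[[0,0,1],[0,0,1.5],[0,0,1.5],[0,0,1.5]],"hand":[-1,-1,-1,-1]}'
python3 -m jog '{"delta_rot":[[0,0,0],[0,0,0],[0,0,0],[0,0,0],[0,0,0]],"translation":[[0,0,0],[0,0,0],[0,0,0],[0,0,0],[0,0,-30]],"hand":[0,0,0,0,0]}'
python3 -m jog '{"delta_rot":[[0,0,0],[0,0,0],[0,0,0],[0,0,0],[0,0,0]],"translation":[[0,0,-40],[-20,0,-80],[-40,0,-110],[-60,0,-130],[-60,0,-130]],"hand":[0,0,0,0,0]}'
python3 -m jog '{"delta_rot":[[0,0,0],[0,0,0],[0,0,0]],"translation":[[0,0,0],[0,0,0],[0,0,0]],"hand":[0,0,0]}'
python3 - <<'E'
from h import *
st(); a,c=snap("wrist","w15.png"); import pickle; pickle.dump(c,open("w15.pkl","wb"))
E
```

```text
t: 53.5
ee_pos: [519.0, 202.3, 98.5]
orientation: [-1.851, -2.537, 0.002]
ft_force: [-2.7, -2.0, 5.2]
width: 11.7
t: 54.0
ee_pos: [516.6, 201.4, 124.9]
orientation: [-1.849, -2.534, 0.011]
ft_force: [-0.7, 1.1, -0.4]
width: 43.3
t: 54.5
ee_pos: [539.9, 144.2, 260.9]
orientation: [1.853, 2.533, 0.005]
ft_force: [0.5, 0.5, -0.2]
width: 43.5
t: 54.8
ee_pos: [536.6, 145.8, 256.2]
orientation: [-1.849, -2.536, 0.006]
ft_force: [1.0, -0.6, 0.5]
width: 43.9
t 54.8 p [536.6, 145.8, 256.2] yaw 107.81 w 43.9 F [1.0, -0.6, 0.5] q6 -0.07
```

View pics/w15.png

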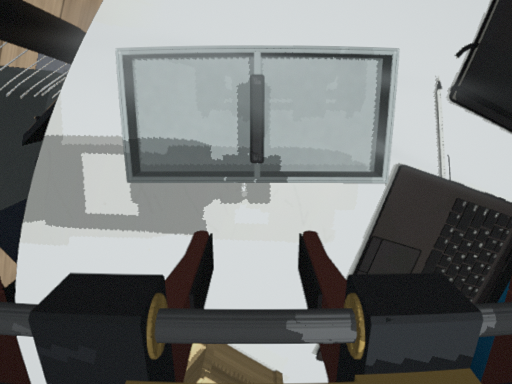

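```bash
python3 -c "
from h import *
import pickle
c=pickle.load(open('w15.pkl','rb'))
for z in (74,82):
  q=ray('wrist',[(117.5,49),(398.5,48.5),(388.5,182),(128,182)],z,c); print(z,q.mean(0).round(1),np.linalg.norm(q[0]-q[1]).round(1),np.linalg.norm(q[2]-q[3]).round(1),np.linalg.norm(q[1]-q[2]).round(1),np.linalg.norm(q[0]-q[3]).round(1))
go(400,-30,330,107.7)"
```

```text
74 [520.  202.5] 270.8 273.4 132.4 132.3
82 [519.9 202.9] 264.5 267.1 129.3 129.2
move [-125.5, -184.3, -72.9] rot [-0.0043, -0.0003, 0.0019] steps>= 5
```

```bash
python3 -m jog '{"delta_rot":[[0,0,0],[0,0,0],[0,0,0],[0,0,0],[0,0,0]],"translation":[[-25,-36,-30],[-50,-72,-73],[-75,-108,-73],[-100,-144,-73],[-125,-184,-73]],"hand":[0,0,0,0,0]}'
python3 -m jog '{"delta_rot":[[0,0,0],[0,0,0],[0,0,0],[0,0,0],[0,0,0]],"translation":[[0,0,0],[0,0,0],[0,0,0],[0,0,0],[0,0,0]],"hand":[0,0,0,0,0]}'
python3 - <<'E'
from h import *
st(); a,_=snap("top","t4.png"); b,_=snap("scene","s4.png")
v=np.vstack([cv2.resize(a[150:290,190:440],(800,448)) ])[:,:,::-1]; s=b[120:270,190:420][:,:,::-1]
w=np.vstack([cv2.resize(v,(500,280)),cv2.resize(s,(500,320))]); cv2.imwrite("pics/f4.png",w)
E
```

```text
t: 55.35
ee_pos: [399.4, -30.6, 330.9]
orientation: [-1.849, -2.538, 0.003]
ft_force: [0.2, -0.2, -0.4]
width: 44.0
t: 55.85
ee_pos: [401.2, -29.1, 330.7]
orientation: [-1.849, -2.538, 0.003]
ft_force: [-0.4, -0.3, -1.1]
width: 43.7
t 55.85 p [401.2, -29.1, 330.7] yaw 107.86 w 43.7 F [-0.4, -0.3, -1.1] q6 -0.41
```

View pics/f4.png

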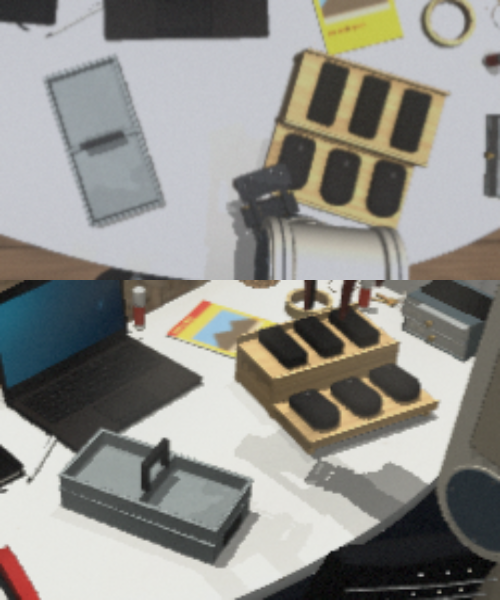

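The final views show both rows in order and the upper tray level and seated, with the stapler untouched.

```bash
python3 -c "
from workcell import ctrl; print(ctrl.close_job())"
```

```text
the job is handed in; nothing more can be done
None
```

The job is done and handed in at about 56 s on the robot's clock. All three mice are on the front step, all three chargers are on the back step, and the upper tray is stacked back on the lower one.

- **Mice:** they lie in one row, square to the shelf. Close-up measurements put them at y ≈ -86, -1 and +85 mm, with gaps of about 27 mm.
- **Chargers:** they lie flat in one row, aimed at y ≈ -75, 0 and +75 mm, with gaps of about 30 mm. I measured the first one after placing it (y ≈ -76 mm). I checked the other two by eye only, because the automatic outline of the second picked up other objects and gave no usable number, and I took none for the third.
- **Upper tray:** lowering it met the lower tray at the same gripper height as when it was first lifted. The rim then measured within about 1 mm of its original position, and the last scene view shows it level.
- **Stapler:** I never moved the gripper near it. It appeared only at the edge of the last view, where it looked unmoved; I did not measure it.

I noticed no grip slip and no knocked items. In the last top view the arm partly hid the leftmost mouse, but the scene view showed all six items in place.

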